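# Put the work lights on charge

### The arm

A 6-joint arm with a two-finger parallel gripper is mounted at the origin on the work surface. World frame = base frame: x ahead of the robot, y to its left, z up, the work surface at z = 0. Lengths are in mm, angles in rad, forces in N, time in s.
With the tool pointing down it reaches from about 350 to 775 mm from the base axis. Payload 7.3 kg.
Tool frame: the origin (TCP) lies midway between the tips of the shut fingers; the grasp point (between the pads) lies 19 mm behind it (bot.tcp_to_grasp is the distance from the TCP to the grasp point, in mm); z points along the fingers, y is the line along which they close (so a half turn about z gives the same grasp; the last joint's range is limited). The gripper opens to 92 mm and grips with 3 to 60 N. Pads are 19 mm wide; open, the fingers measure 130 mm over their backs; the gripper's body (75 mm by 190 mm) begins 47 mm behind the grasp point.
Start: joints at [-1.445, 0.342, 1.524, -0, 1.275, -0.146], TCP at [140.967, -505.74, 226.741] pointing down, gripper open.
Joint ranges: [-2.53, 2.53], [-0.77, 2.02], [0.04, 2.7], [-1, 4.14], [0.28, 2.66], [-3.11, 3.11]. Speed limits (rad/s): [2.57, 2.57, 3.14, 3.14, 3.14, 3.14].

### API

Orientations are given as [roll, pitch, yaw] about the fixed x, y, z axes, in that order (R = Rz(yaw) Ry(pitch) Rx(roll)).
In Python, from plant import bot, viewer gives the robot as it stands. The module is installed in compiled form; this text tells all that it offers.
- The arm moves only by the shell command python3 -m handwheel 'ROWS'. ROWS is text: rows parted by semicolons, each of 7 numbers parted by spaces: the shift along the tool's x, y, z scaled (see below), then the turn, a rotation vector about the tool's x, y, z scaled (see below), then the opening, from -1 (shut) to 1 (fully open), so that 0 is half open. In form: tx ty tz rx ry rz gripper; .... A call has 1 to 8 rows; each row is the pose to reach, as a shift and turn from the pose commanded when the call began, along the tool's axes at that moment, turning the shorter way round; what a row does not reach only later rows make up. The controller multiplies each number of a shift by 10 cm and each number of a turn by pi rad. A row lasts 1/12 s, in which the tool goes at most 41.7 mm and 7.16 degrees, less where a joint would pass 70% of its speed; a pose out of reach is approached as far as the arm can. A call with a number of a shift or a turn outside -1 to 1 is refused whole. A call with a gripper value outside its range is refused whole. The fingers move at their own pace and stop on an object; the grip force is fixed at half the most. Time passes only in rows, so rows that repeat a pose let the fingers close. It gives the time, the measured TCP pose, the force, the opening and the grip force at its end, in the units of the state.
- bot.get_obs(): the state, without advancing time (a new reading comes with each control period).
- viewer.capture(name): name is "scene" or "side" or "wrist"; returns a dict with "frame" (384x512x3 uint8, red, green, blue), "fov_y" (degrees; the focal length in pixels is half the picture's height over the tangent of half this angle, whatever the lens; pixels are square), "cx", "cy" (the principal point, pixels), "dist_coeffs" ([k1, k2, p1, p2, k3] as OpenCV has them; the pictures are not rectified), "T" (4x4, takes a point from camera to world coordinates). Camera axes: x right, y down, z forward; pixel columns grow to the right and rows downward; lengths in mm; the calibration is good to about 2 mm. A picture is of the moment at which its call begins. There is no depth.
- bot.close_job(): hands the job in; it is judged then, once.
Trained networks look in a picture, given as the dict that the camera call returned (one of the last four; its "shot" number tells which), for a name from the list of things; names that differ only in an ending like _2 or _b are one class to them, and where a whole thing is asked for, a point or a joint stands for the part that bears it (a point fixed in the world has none). Each returns a list of dicts, best first, with "score" (0 to 1); they miss things now and then, are a little off and sometimes report something else, mostly with a low value. They report only what shows in the picture. A call takes as long as a camera call. They do not tell look-alikes from the thing itself.
- viewer.recognise(target, picture): "centre" ([column, row] in pixels, amid what is visible of it).
- viewer.cut_out(target, picture): "pixels" (384x512 bool, what is visible of it) and "centre" ([column, row] in pixels, amid what is visible of it).
The state is a dict: "time": time; "joint_positions": joint angles; "dq": joint speeds; "tau": joint torques, N m; "tool_pos": TCP position; "tcp_rot": TCP orientation; "contact_force": force on the tool from outside, world axes, zero at the start; "moment": the same for the moment, N m; "grip_width": finger opening in mm; "finger_force": force on a finger pad.
Only numpy, scipy, OpenCV 4.12 (cv2) and the standard library are available. Lean on these libraries where they do the work, as an engineer would, in place of code of your own. Each camera call takes 0.05 s, during which the arm holds its last target. There are 200 camera calls.

### The job

Put the work lights on charge: the battery pack sits in its holder the wrong way round, so lift it out, give it a half turn and push it fully home again with its red end at the holder's red end, and press every light stick that lies on the bench fully down into a free clip of the charging dock, roughly centred lengthwise. Only when all that is done, wind the red timer knob clockwise until its pawl catches at the green tooth, and let it go there. Do not disturb the jar, the tape measure or the glue bottle.

Things in the scene. Friction and masses are not known exactly. Their poses are not given: they have to be found in the camera images.
- dock: Fixed grey charging dock, base 130 mm (x) by y = -128 to 136 mm, 10 mm high; z up. Four clips 65 mm apart along y, each for one stick lying along x. A clip has two black forks, 12 mm thick, centred at x = -36 and +36 mm, 24.5 mm wide inside, seat 29 mm above the bench; the -y prong is upright to 59 mm with a flared lip to 71 mm, the +y prong ends at 41 mm. Within 29 mm of x = 0 nothing on it is above 20 mm.
- jaw0 (a joint): Orange sprung jaw on the +y side of clip 0 (the other clips have the same), in rad: 0 closed, about 0.15 as a stick passes, max 0.5. Hinged along x at the foot; two noses over the forks with sloping lips up to 72 mm above the bench, outer ends 51 mm from the middle along x. A stick pressed straight down pushes it aside (about 6 N), then snaps under the noses; no need to open it.
- slot0 (a point): Centre of the seat of clip 0 (y = -97.5 mm in the dock): where the middle of a seated stick's axis belongs, 40 mm above the bench; x axis along the stick, z up. A seated stick rests about 1 mm to -y of it.
- slot1 (a point): Centre of the seat of clip 1 (y = -32.5 mm in the dock): where the middle of a seated stick's axis belongs, 40 mm above the bench; x axis along the stick, z up. A seated stick rests about 1 mm to -y of it.
- slot2 (a point): Centre of the seat of clip 2 (y = +32.5 mm in the dock): where the middle of a seated stick's axis belongs, 40 mm above the bench; x axis along the stick, z up. A seated stick rests about 1 mm to -y of it.
- slot3 (a point): Centre of the seat of clip 3 (y = +97.5 mm in the dock): where the middle of a seated stick's axis belongs, 40 mm above the bench; x axis along the stick, z up. A seated stick rests about 1 mm to -y of it.
- stick0: Light stick (any stick may be absent): white tube 22 mm in diameter, black sleeves, square end caps 26 x 26 x 12 mm (one black, one green) against rolling; 160 mm long overall, 90 g. Origin on its axis at mid length, x axis along it to the green cap; it lies with its axis 13 mm above the bench. May go into a clip either way round, at any roll. Grip it at mid length, across the tube.
- stick1: Light stick, the same as stick0.
- stick2: Light stick, the same as stick0.
- stick3: Light stick, the same as stick0.
- holder: Fixed grey battery holder, block 112 (x) x 82 (y) x 30 mm on the bench; origin at the centre of its underside. Its rectangular pocket is 78.4 x 48.4 mm, 20 mm deep (floor 10 mm above the bench), with a 3 mm chamfer round the mouth; the +x end is marked red.
- holder_red (a point): Point in the holder's frame at x = +38 mm, y = 0, 70 mm above the bench: where pack_red must be when the pack is seated the right way round.
- pack: Loose black battery pack, 76 (x) x 46 (y) x 60 (z) mm, 320 g; origin under its centre, z up; red block at the top of its +x end. In the pocket it protrudes 40 mm, top 70 mm above the bench. It starts fully home but with its red end at the holder's unmarked (-x) end. It cannot turn in the pocket: raise it by more than 20 mm first.
- pack_red (a point): Point at the top edge of the pack's red end: x = +38 mm, y = 0, z = +60 mm in the pack's frame.
- timer: Fixed grey ratchet timer, base 14 mm high, x = -60 to +90, y = -65 to +75 mm; origin on the knob's upright axis at bench height. Toothed wheel 82 mm across, 16 to 26 mm high, red knob on top. Yellow pawl: nose on the wheel at x = 38, y = 0 mm, pivot at x = 60, y = 35, tail with an upright tab (12 mm thick, to 39 mm high) at x = 75, y = 59; pushing the tab to -x frees the wheel, which springs back to 0.
- dial_green (a point): The green mark on the white dial, 48 mm from the axis, at the fifth tooth. The seven marks stand 30 degrees apart.
- knob_grip (a point): On the knob's axis, 54 mm above the bench, at a good height to grip: the knob is a red bar 18 mm wide, 56 mm long, from 32 to 64 mm above the bench. The frame turns with the knob: the bar's length is along its y axis, the white pointer points to -y. Gripping fingers must stay above 28 mm.
- knob (a joint): Knob angle in rad, 0 at the first mark, growing clockwise from above, to 3.7. A spring drives it back to 0 (0.06 N m there, 0.16 at green); the pawl catches at every 0.524 rad (30 degrees); green is the fifth, 2.62. Turned slightly past a tooth and let go, it springs back to that tooth and stays. Starts at one of the first teeth. Past 3.14 it is caught a tooth too far (only lifting the pawl frees it).
- pawl (a joint): Angle of the pawl in rad: about 0 with the nose in a notch, up to about 0.17 while it rides over a tooth.
- jar: Bystander: glass jar with a red lid, 64 mm in diameter, 85 mm high; origin under its centre.
- tape: Bystander: yellow tape measure, 70 x 35 x 65 mm; origin under its centre.
- glue: Bystander: white glue bottle, 56 mm in diameter, 150 mm high; origin under its centre.
Mind the look-alikes: they are no part of the job. There is more than one size of the timer; the one meant has the size given above.

How it is judged:
By the outcome, as a careful person would: the job done as asked, in the order asked, and still so for the second after the job is handed in, with the robot touching nothing.
Of stick0, stick1, stick2, stick3 only 3 to 4 are there at a start; the rules pass over those that are not, and their reading is None.
At some moment in a run one of stick0, stick1, stick2, stick3 may be knocked a few centimetres aside while the robot is not near it.
Once in a run the grip may slacken for a moment while it holds something.
It also fails if it takes over 210 s, if anything falls off the work surface, if the arm or the gripper's body presses on something with over 40 N, if the wrist force passes 120 N, or if a joint passes its speed limit or range.

## Working session

There is one attempt and no reset: what is moved stays moved. The work goes in short steps, Python scripts to look and compute and a shell command to move; the robot and the scene stay as the last step left them, time stands still between calls to the robot, and variables do not carry over. Pictures are saved under pics/ and viewed, at most 14 in all, crops included, and the job is handed in when it is done.

```bash
mkdir -p pics; cat > h.py <<'E'
import numpy as np, cv2
from plant import bot, viewer
from scipy.spatial.transform import Rotation as R
def K(p):
    h,w=p["frame"].shape[:2]; f=h/2/np.tan(np.radians(p["fov_y"])/2)
    return np.array([[f,0,p["cx"]],[0,f,p["cy"]],[0,0,1.]])
def ray(p,px,z):
    px=np.array(px,float).reshape(-1,1,2)
    n=cv2.undistortPoints(px,K(p),np.array(p["dist_coeffs"],float)).reshape(-1,2)
    T=np.array(p["T"]); d=np.c_[n,np.ones(len(n))]@T[:3,:3].T; o=T[:3,3]
    return o+d*((z-o[2])/d[:,2])[:,None]
def proj(p,pts):
    T=np.linalg.inv(np.array(p["T"])); 
    return cv2.projectPoints(np.array(pts,float).reshape(-1,3),cv2.Rodrigues(T[:3,:3])[0],T[:3,3],K(p),np.array(p["dist_coeffs"],float))[0].reshape(-1,2)
def save(p,n,s=1.5):
    im=cv2.cvtColor(p["frame"],cv2.COLOR_RGB2BGR); cv2.imwrite("pics/"+n,cv2.resize(im,None,fx=s,fy=s,interpolation=cv2.INTER_CUBIC))
def st():
    o=bot.get_obs(); return np.array(o["tool_pos"]),R.from_euler("xyz",o["tcp_rot"]),o
def go(pos,yaw):
    """tool shift (units) and rotation (units) from measured pose to tool-down pos,yaw where yaw=direction of tool y mod pi"""
    p,r,o=st()
    y=np.array([np.cos(yaw),np.sin(yaw),0]); best=None
    for s in (1,-1):
        q=R.from_matrix(np.c_[np.cross(s*y,[0,0,-1]),s*y,[0,0,-1]])
        rv=(r.inv()*q).as_rotvec()
        if best is None or np.linalg.norm(rv)<np.linalg.norm(best): best=rv
    print("shift",np.round(r.inv().apply(np.array(pos)-p)/100,3),"rot",np.round(best/np.pi,4),"q6",round(o["joint_positions"][5],2),"t",round(o["time"],2))
E
cat > a.py <<'E'
from h import *
o=bot.get_obs(); print(o["tool_pos"],o["tcp_rot"],o["grip_width"])
ps={}
for c in ("scene","side"):
    p=viewer.capture(c); save(p,c+"0.png"); ps[c]=p; print(c,np.round(np.array(p["T"]),2).tolist(),p["fov_y"],p["dist_coeffs"])
for c,p in ps.items():
    for n in ("stick0","dock","holder","pack","timer","knob_grip","jar","tape","glue"):
        z={"stick0":13,"pack":60,"knob_grip":54}.get(n,10)
        print(c,n,[(round(d["score"],2),np.round(d["centre"]).tolist(),np.round(ray(p,d["centre"],z)[0][:2]).tolist()) for d in viewer.recognise(n,p)])
E
python3 a.py
```

```text
[ 140.93329378 -505.32383847  226.05505104] [-3.14011783e+00 -2.45212902e-04  2.71777835e-01] 92.04253611597927
scene [[0.2, 0.78, -0.59, 1296.33], [0.98, -0.15, 0.13, -266.26], [0.01, -0.6, -0.8, 1052.36], [0.0, 0.0, 0.0, 1.0]] 56.90616646011459 [-0.09763901  0.          0.          0.          0.        ]
side [[-0.9, -0.34, 0.28, 171.81], [-0.44, 0.66, -0.61, 823.58], [0.02, -0.67, -0.74, 1174.13], [0.0, 0.0, 0.0, 1.0]] 50.4356912031143 [-0.03480079  0.          0.          0.          0.        ]
scene stick0 []
scene dock []
scene holder []
scene pack []
scene timer []
scene knob_grip []
scene jar []
scene tape []
scene glue []
side stick0 [(0.92, [202.0, 269.0], [641.0, 261.0]), (0.78, [279.0, 259.0], [433.0, 111.0])]
side dock [(0.68, [248.0, 226.0], [593.0, 30.0]), (0.18, [241.0, 310.0], [460.0, 330.0])]
side holder [(0.84, [241.0, 325.0], [439.0, 372.0])]
side pack [(0.64, [245.0, 223.0], [590.0, 59.0]), (0.29, [282.0, 262.0], [410.0, 144.0])]
side timer [(0.77, [317.0, 174.0], [465.0, -327.0]), (0.61, [302.0, 128.0], [632.0, -576.0]), (0.59, [351.0, 156.0], [376.0, -499.0])]
side knob_grip [(0.79, [322.0, 170.0], [446.0, -316.0]), (0.68, [305.0, 122.0], [618.0, -562.0]), (0.65, [173.0, 286.0], [675.0, 372.0]), (0.57, [355.0, 150.0], [365.0, -492.0]), (0.37, [202.0, 265.0], [634.0, 266.0])]
side jar [(0.62, [268.0, 147.0], [712.0, -387.0])]
side tape [(0.61, [174.0, 285.0], [693.0, 349.0])]
side glue [(0.91, [208.0, 183.0], [831.0, -85.0])]
```

View pics/scene0.png

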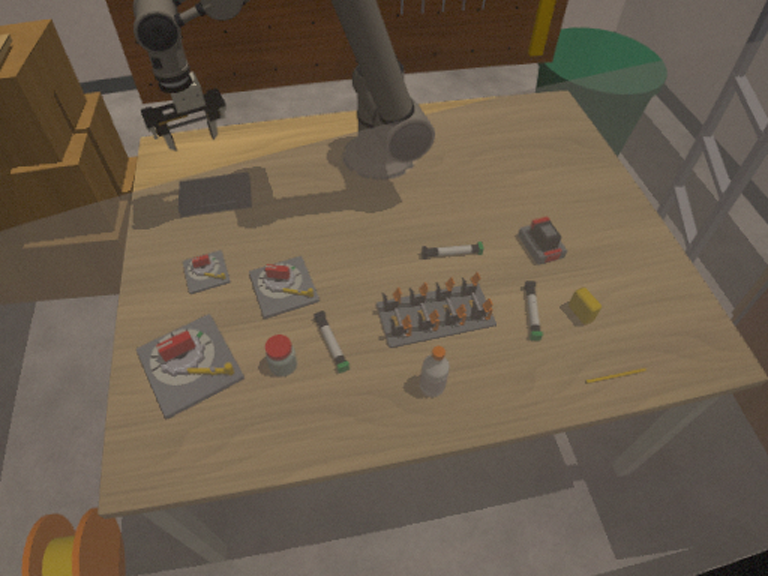

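View pics/side0.png

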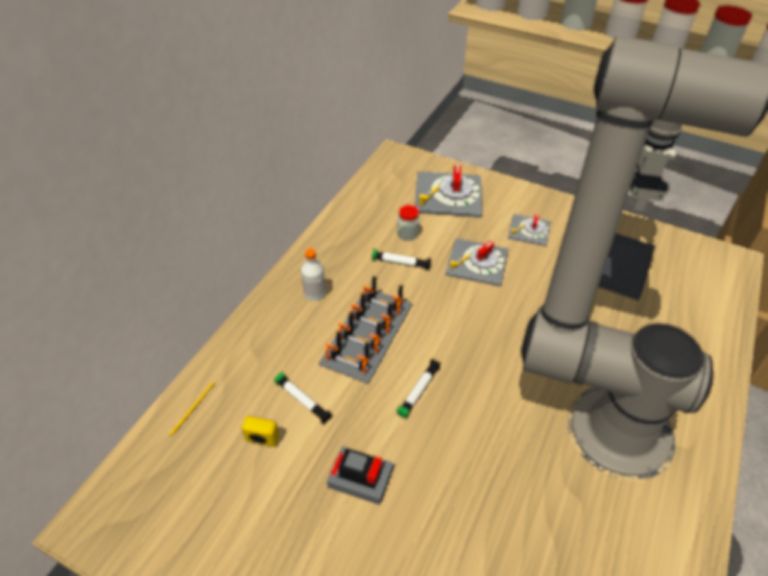

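The scene view shows three sticks (centres 453,250; 533,310; 331,342), the dock at (436,308), the holder with pack at (543,238), and three timers (285,285; 190,362; 206,270). The side view shows the same layout. I'll turn the picked points into coordinates.

```bash
cat > b.py <<'E'
from h import *
S=viewer.capture("scene"); D=viewer.capture("side")
def f(n,p,pts,z):
    w=ray(p,np.array(pts)/1.5,z)[:,:2]; print(n,np.round(w).tolist(),"mean",np.round(w.mean(0)).tolist(),"edges",np.round(np.linalg.norm(np.diff(np.r_[w,w[:1]],axis=0),axis=1)).tolist())
f("A s",S,[(424,253),(482,248)],13);f("A d",D,[(435,366),(403,411)],13)
f("B s",S,[(530,286),(537,336)],13);f("B d",D,[(327,416),(279,378)],13)
f("C s",S,[(319,317),(343,366)],13);f("C d",D,[(428,264),(375,256)],13)
f("timM s",S,[(250,271),(304,258),(318,296),(264,313)],14);f("timM d",D,[(456,240),(508,246),(501,281),(447,271)],14)
f("timL s",S,[(137,357),(205,319),(243,376),(168,411)],14)
f("timL d",D,[(417,172),(482,178),(481,213),(415,207)],14)
f("dock s",S,[(378,307),(484,285),(494,322),(388,341)],10)
f("dock d",D,[(372,290),(411,302),(370,379),(321,365)],10)
f("hold d",D,[(343,449),(393,461),(379,500),(328,484)],30)
f("hold s",S,[(519,232),(550,219),(565,247),(535,260)],30)
E
python3 b.py
```

```text
A s [[430.0, 33.0], [442.0, 188.0]] mean [436.0, 110.0] edges [155.0, 155.0]
A d [[425.0, 38.0], [439.0, 179.0]] mean [432.0, 108.0] edges [142.0, 142.0]
B s [[586.0, 267.0], [728.0, 230.0]] mean [657.0, 249.0] edges [147.0, 147.0]
B d [[581.0, 264.0], [727.0, 228.0]] mean [654.0, 246.0] edges [150.0, 150.0]
C s [[577.0, -260.0], [718.0, -225.0]] mean [648.0, -243.0] edges [145.0, 145.0]
C d [[574.0, -257.0], [713.0, -219.0]] mean [643.0, -238.0] edges [145.0, 145.0]
timM s [[405.0, -413.0], [389.0, -274.0], [516.0, -254.0], [542.0, -387.0]] mean [463.0, -332.0] edges [140.0, 129.0, 135.0, 139.0]
timM d [[542.0, -377.0], [405.0, -421.0], [378.0, -287.0], [518.0, -255.0]] mean [461.0, -335.0] edges [144.0, 137.0, 143.0, 124.0]
timL s [[609.0, -682.0], [532.0, -527.0], [702.0, -445.0], [756.0, -607.0]] mean [650.0, -565.0] edges [173.0, 188.0, 172.0, 166.0]
timL d [[767.0, -608.0], [576.0, -674.0], [521.0, -517.0], [702.0, -453.0]] mean [641.0, -563.0] edges [202.0, 166.0, 193.0, 168.0]
dock s [[573.0, -117.0], [559.0, 155.0], [669.0, 144.0], [672.0, -113.0]] mean [618.0, 17.0] edges [273.0, 111.0, 258.0, 98.0]
dock d [[665.0, -108.0], [558.0, -117.0], [543.0, 136.0], [662.0, 153.0]] mean [607.0, 16.0] edges [107.0, 253.0, 120.0, 261.0]
hold d [[507.0, 324.0], [403.0, 302.0], [392.0, 388.0], [496.0, 404.0]] mean [449.0, 354.0] edges [105.0, 86.0, 106.0, 80.0]
hold s [[420.0, 296.0], [389.0, 399.0], [493.0, 398.0], [521.0, 302.0]] mean [456.0, 349.0] edges [107.0, 104.0, 100.0, 101.0]
```

```bash
cat > c.py <<'E'
from h import *
S=viewer.capture("scene"); D=viewer.capture("side")
def tri(n,a,b):
    L=[]
    for p,x in((S,a),(D,b)):
        o=np.array(p["T"])[:3,3]; q=ray(p,np.array(x)/1.5,0)[0]; L.append((o,(q-o)/np.linalg.norm(q-o)))
    A=sum(np.eye(3)-np.outer(d,d) for o,d in L); B=sum((np.eye(3)-np.outer(d,d))@o for o,d in L)
    print(n,np.round(np.linalg.solve(A,B)))
tri("jarlid",(279,346),(409,213));tri("tape",(585,304),(260,431));tri("glue cap",(438,352),(311,255))
go((645,-240,200),np.radians(14.5+90))
E
python3 c.py
```

```text
jarlid [ 678. -355.   75.]
tape [679. 369.  35.]
glue cap [793. -40. 138.]
shift [ 5.569 -1.207  0.267] rot [0.     0.     0.0059] q6 -0.15 t 1.2
```

```bash
H="python3 -m handwheel"; python3 -m handwheel '.93 -.2 0 0 0 0 1;.93 -.2 0 0 0 0 1;.93 -.2 0 0 0 0 1' ; python3 -m handwheel '.93 -.2 0 0 0 0 0;.93 -.2 0 0 0 0 0;.93 -.2 0 0 0 0 0' >/dev/null; python3 -m handwheel '.93 -.2 0 0 0 0 0;.93 -.2 0 0 0 0 0;.93 -.2 0 0 0 0 0' >/dev/null; python3 -m handwheel '.93 -.2 0 0 0 0 0;.93 -.2 0 0 0 0 0;.93 -.2 0 0 0 0 0'>/dev/null;  python3 -m handwheel '.93 -.2 0 0 0 0 -.3;.93 -.2 0 0 0 0 -.3;.93 -.2 0 0 0 0 -.3'>/dev/null;  python3 -m handwheel '.5 -.2 0 0 0 0 -.3;.5 -.2 0 0 0 0 -.3;.5 -.2 0 0 0 0 -.3;.5 -.2 0 0 0 0 -.3'
cat > w.py <<'E'
import sys
from h import *
p=viewer.capture("wrist"); save(p,sys.argv[1])
print(np.round(np.array(p["T"]),2).tolist(),p["fov_y"],p["dist_coeffs"])
for n in sys.argv[2:]:
    for d in viewer.cut_out(n,p):
        if d["score"]<.3: continue
        m=d["pixels"].astype(np.uint8); ys,xs=np.nonzero(m); r=cv2.minAreaRect(np.c_[xs,ys].astype(np.float32))
        w=ray(p,np.r_[cv2.boxPoints(r),[r[0]]],13)[:,:2]
        q=ray(p,np.c_[xs,ys],13)[:,:2]; c=q.mean(0); v=np.linalg.svd(q-c,full_matrices=False)[2][0]; t=(q-c)@v
        print(n,round(d["score"],2),np.round(d["centre"]),"mean",np.round(c,1),"mid",np.round(c+v*(t.max()+t.min())/2,1),"len",round(np.ptp(t)),"dir",round(np.degrees(np.arctan2(v[1],v[0]))%180,1),"px",len(xs))
E
python3 w.py w1.png stick0
```

```text
time: 1.45
tool_pos: [228.5, -459.2, 226.8]
tcp_rot: [-3.141, -0.002, 0.273]
contact_force: [-0.4, 0.2, -0.1]
grip_width: 91.7
finger_force: 0.0
time: 2.78
tool_pos: [604.3, -252.3, 226.2]
tcp_rot: [3.142, 0.001, 0.273]
contact_force: [-0.7, 1.0, -0.3]
grip_width: 31.9
finger_force: 0.0
[[0.27, -0.92, -0.29, 685.18], [-0.96, -0.26, -0.08, -231.55], [-0.0, 0.31, -0.95, 386.16], [0.0, 0.0, 0.0, 1.0]] 63.72176856135403 [-0.00024757  0.          0.          0.          0.        ]
stick0 0.93 [  8. 226.] mean [430.5  33.6] mid [429.7  33.9] len 43 dir 155.7 px 411
stick0 0.75 [258. 115.] mean [ 653.8 -242.5] mid [ 648.4 -243.7] len 165 dir 13.0 px 2718
stick0 0.48 [76. 93.] mean [622.1 -33.3] mid [622.2 -34.5] len 176 dir 94.4 px 17353
```

View pics/w1.png

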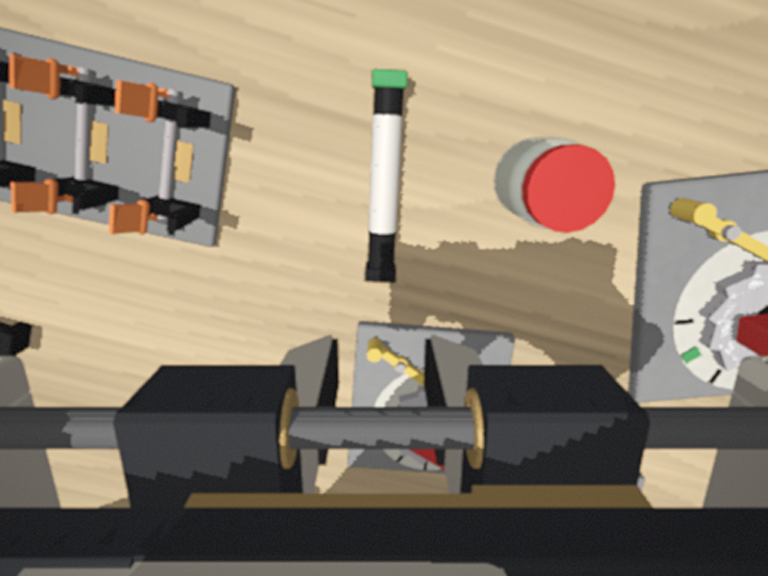

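Stick C lies mid-frame (388,175), jar to its right (555,185), dock at left (right edge at 225,165). The gripper's body would hit the jar when straddling the stick, so I'll first push the stick away from the jar with the gripper turned 90°.

```bash
python3 - <<'E'
from h import *
go((656,-275,8),np.radians(14))
p=viewer.capture("wrist")
print(ray(p,np.array([(235,85),(215,245)])/1.5,10))
E
```

```text
shift [0.448 0.349 2.187] rot [-1.000e-04  3.000e-04 -4.916e-01] q6 0.79 t 2.88
[[ 687.02751129 -118.0742964    10.        ]
 [ 560.43279117 -123.5704093    10.        ]]
```

```bash
python3 -m handwheel '.45 .35 0 0 0 -.3 -1;.45 .35 .0 0 0 -.3 -1;.45 .35 .5 0 0 -.3 -1;.45 .35 1 0 0 -.3 -1;.45 .35 1 0 0 -.3 -1;.45 .35 1 0 0 -.3 -1;.45 .35 1 0 0 -.3 -1;.45 .35 1 0 0 -.3 -1' >/dev/null; python3 -m handwheel '0 0 0 0 0 -.19 -1;0 0 0 0 0 -.19 -1;0 0 0 0 0 -.19 -1;0 0 0 0 0 -.19 -1;0 0 0 0 0 -.19 -1;0 0 .4 0 0 -.19 -1;0 0 .8 0 0 -.19 -1;0 0 1 0 0 -.19 -1'; python3 - <<'E'
from h import *
go((656,-275,8),np.radians(14))
E
```

```text
time: 4.27
tool_pos: [654.5, -274.0, 22.6]
tcp_rot: [-3.137, -0.003, 1.809]
contact_force: [-1.6, 0.4, -1.3]
grip_width: 0.6
finger_force: 0.0
shift [-0.014  0.013  0.146] rot [-0.0014 -0.0011 -0.0018] q6 -0.74 t 4.27
```

```bash
python3 -m handwheel '0 0 .14 0 0 0 -1;0 0 .14 0 0 0 -1;.15 0 .14 0 0 0 -1;.3 0 .14 0 0 0 -1;.45 0 .14 0 0 0 -1;.6 0 .14 0 0 0 -1;.7 0 .14 0 0 0 -1;.7 0 .14 0 0 0 -1'; python3 -m handwheel '0 0 -.3 0 0 0 -1;0 0 -.6 0 0 .05 -1;-.5 0 -1 0 0 .1 -.3;-.7 0 -1 0 0 .15 -.3;-.7 0 -1 0 0 .2 -.3;-.7 0 -1 0 0 .2 -.3;-.7 0 -1 0 0 .2 -.3;-.7 0 -1 0 0 .2 -.3'; python3 -m handwheel '-.2 0 -.2 0 0 .29 -.3;-.4 0 -.4 0 0 .29 -.3;-.4 0 -.4 0 0 .29 -.3;-.4 0 -.4 0 0 .29 -.3;-.4 0 -.4 0 0 .29 -.3;-.4 0 -.4 0 0 .29 -.3;-.4 0 -.4 0 0 .29 -.3;-.4 0 -.4 0 0 .29 -.3'; python3 w.py w2.png stick0;
```

```text
time: 4.93
tool_pos: [641.5, -204.4, 14.8]
tcp_rot: [3.14, 0.001, 1.812]
contact_force: [0.0, -0.2, -1.1]
grip_width: 0.2
finger_force: 0.0
time: 5.6
tool_pos: [657.6, -274.4, 113.4]
tcp_rot: [3.141, 0.0, 1.186]
contact_force: [0.4, 0.5, 0.3]
grip_width: 31.1
finger_force: 0.0
time: 6.27
tool_pos: [642.5, -310.5, 152.9]
tcp_rot: [3.141, 0.0, 0.27]
contact_force: [-0.3, 0.1, 0.3]
grip_width: 32.2
finger_force: 0.0
[[0.27, -0.92, -0.29, 723.19], [-0.96, -0.25, -0.08, -289.96], [0.0, 0.3, -0.95, 313.01], [0.0, 0.0, 0.0, 1.0]] 63.72176856135403 [-0.00024757  0.          0.          0.          0.        ]
stick0 0.69 [127. 139.] mean [ 640.2 -181. ] mid [ 633.2 -182.7] len 167 dir 13.6 px 4413
```

View pics/w2.png

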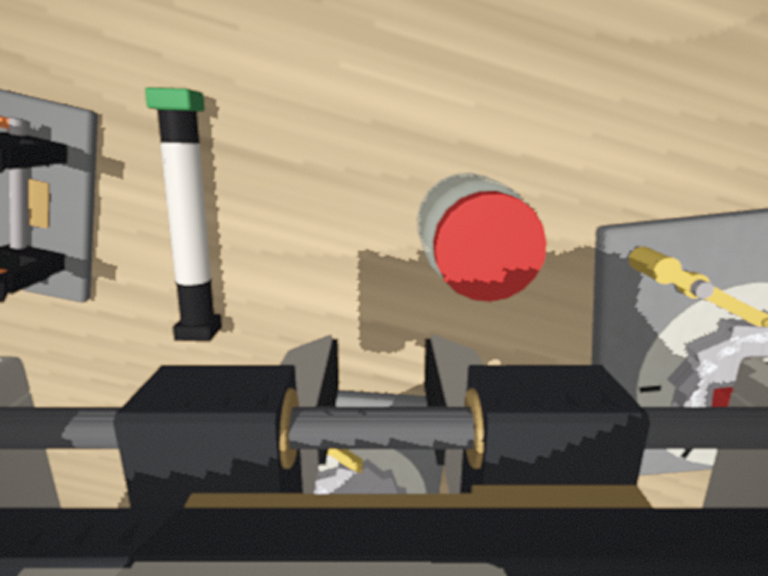

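The stick was pushed clear (ends at 175,98 and 197,330) and the jar is untouched at (490,245).

```bash
python3 - <<'E'
from h import *
p=viewer.capture("wrist")
e=ray(p,np.array([(175,96),(195,332),(182,215)])/1.5,15)[:,:2]; print(e, e[:2].mean(0),np.degrees(np.arctan2(*(e[0]-e[1])[::-1])))
print(ray(p,np.array([(97,113),(88,300)])/1.5,10))
m=e[:2].mean(0); go((*m,60),np.arctan2(*(e[0]-e[1])[::-1])+np.pi/2)
E
```

```text
[[ 709.13169798 -165.29803941]
 [ 559.05560479 -200.60717074]
 [ 638.75310034 -179.81232236]] [ 634.09365138 -182.95260507] 13.239474236232013
[[ 686.10628061 -118.37350667   10.        ]
 [ 560.21932524 -123.68204338   10.        ]]
shift [ 0.267 -1.249  0.928] rot [0.0001 0.     0.0144] q6 0.74 t 6.42
```

```bash
python3 -m handwheel '.27 -.4 0 0 0 .014 -.1;.27 -.8 0 0 0 .014 -.1;.27 -1 0 0 0 .014 -.1'>/dev/null; python3 -m handwheel '0 -.25 0 0 0 0 -.1;0 -.25 .4 0 0 0 -.1;0 -.25 .8 0 0 0 -.1;0 -.25 1 0 0 0 -.1;0 -.25 1 0 0 0 -.1'; python3 -m handwheel '0 0 .2 0 0 0 -.1;0 0 .35 0 0 0 -.1;0 0 .49 0 0 0 -.1;0 0 .49 0 0 0 -.1;0 0 .49 0 0 0 -1;0 0 .49 0 0 0 -1;0 0 .49 0 0 0 -1;0 0 .49 0 0 0 -1'; python3 -m handwheel '0 0 -.3 0 0 0 -1;0 0 -.7 0 0 0 -1;0 0 -1 0 0 0 -1;0 0 -1 0 0 0 -1;0 0 -1 0 0 0 -1'; python3 -m handwheel '0 0 -.3 0 0 0 -1;0 0 -.5 0 0 0 -1;0 0 -.5 0 0 0 -1'; python3 w.py w3.png dock
```

```text
time: 7.08
tool_pos: [632.7, -180.9, 47.3]
tcp_rot: [-3.136, 0.008, 0.232]
contact_force: [-1.6, -0.7, -0.4]
grip_width: 41.3
finger_force: 0.0
time: 7.75
tool_pos: [637.2, -183.2, 5.9]
tcp_rot: [3.14, -0.003, 0.229]
contact_force: [-0.8, -0.4, 7.3]
grip_width: 20.9
finger_force: 30.0
time: 8.17
tool_pos: [637.4, -183.2, 106.7]
tcp_rot: [3.138, -0.004, 0.229]
contact_force: [-0.9, 0.3, -1.0]
grip_width: 20.9
finger_force: 30.0
time: 8.42
tool_pos: [637.5, -183.2, 156.9]
tcp_rot: [3.138, -0.004, 0.229]
contact_force: [0.6, -0.2, -0.5]
grip_width: 20.9
finger_force: 30.0
[[0.23, -0.93, -0.29, 718.24], [-0.97, -0.21, -0.07, -165.78], [0.0, 0.3, -0.95, 317.37], [0.0, 0.0, 0.0, 1.0]] 63.72176856135403 [-0.00024757  0.          0.          0.          0.        ]
dock 0.72 [ 93. 155.] mean [619.9 -24.4] mid [619.9 -24. ] len 199 dir 96.5 px 24807
```

View pics/w3.png

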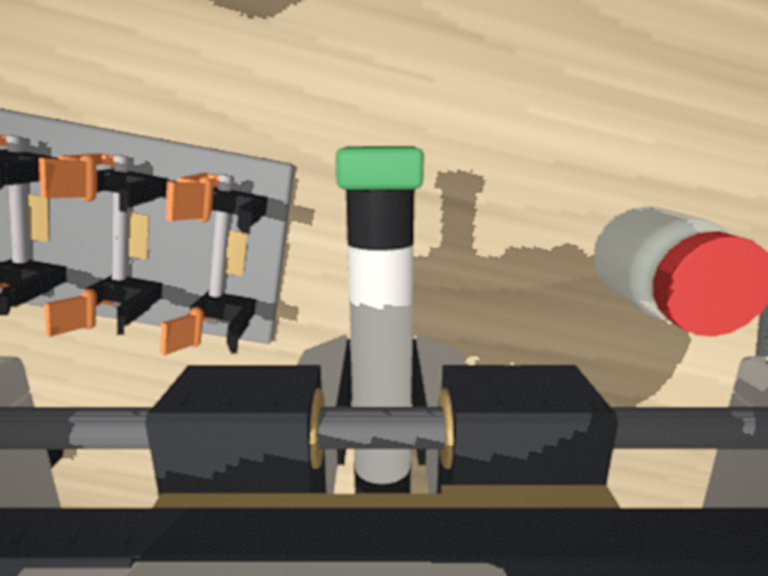

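```bash
python3 - <<'E'
from h import *
p=viewer.capture("wrist")
for z in (10,20): print(z,np.round(ray(p,np.array([(237,253),(139,236),(39,218)])/1.5,z)[:,:2],1).tolist())
print(np.round(ray(p,np.array([(295,165),(272,343),(0,108)])/1.5,10)[:,:2],1).tolist())
# predicted overlay
th=np.radians(2.5);ux=np.array([np.cos(th),np.sin(th)]);uy=np.array([-ux[1],ux[0]])
o=np.array([617.8,6.9])
w=lambda x,y,z:[*(o+x*ux+y*uy),z]
P=[w(sx*36,y-s,59) for sx in(-1,1) for y in(-97.5,-32.5) for s in (12.25,)]
P+=[w(65,-128,10),w(-65,-128,10),w(65,136,10)]+[w(0,y,11) for y in (-97.5,-32.5,32.5)]
im=cv2.resize(cv2.cvtColor(p["frame"],cv2.COLOR_RGB2BGR),None,fx=3,fy=3)
for q in proj(p,P): cv2.circle(im,tuple(int(v) for v in q*3),4,(255,0,255),2)
cv2.imwrite("pics/o1.png",im[150:750,0:700])
E
```

```text
10 [[619.3, -88.6], [616.1, -23.4], [613.5, 41.6]]
20 [[622.5, -91.1], [619.5, -28.1], [616.9, 34.8]]
[[685.1, -116.8], [558.7, -121.9], [677.7, 65.4]]
```

View pics/o1.png

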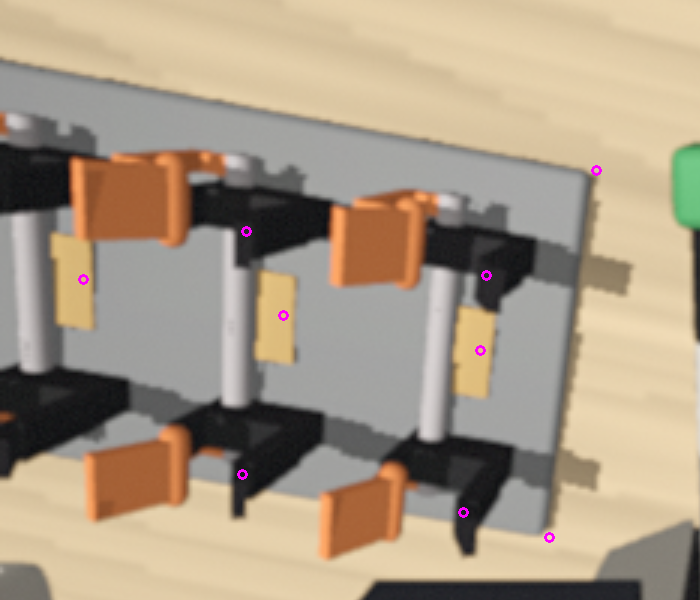

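Overlay of my dock model (magenta) agrees with the dock within a couple of mm: tan pads at (475,350) and (280,315), corner at (590,170). The dock's +y is world +y, so stick C goes into clip 0.

```bash
python3 - <<'E'
from h import *
go((624.6,-89.5,100),np.radians(92.5))
E
```

```text
shift [ 0.109 -0.927  0.519] rot [-0.0005  0.0009  0.0587] q6 0.95 t 8.57
```

```bash
python3 -m handwheel '.11 -.4 0 0 0 .059 -1;.11 -.8 0 0 0 .059 -1;.11 -.93 .2 0 0 .059 -1;.11 -.93 .5 0 0 .059 -1;.11 -.93 .5 0 0 .059 -1'; python3 -m handwheel '0 0 .15 0 0 0 -1;0 0 .25 0 0 0 -1;0 0 .3 0 0 0 -1;0 0 .35 0 0 0 -1;0 0 .4 0 0 0 -1'; python3 -m handwheel '0 0 .06 0 0 0 -1;0 0 .12 0 0 0 -1;0 0 .18 0 0 0 -1;0 0 .24 0 0 0 -1;0 0 .29 0 0 0 -1;0 0 .29 0 0 0 -1'
```

```text
time: 8.98
tool_pos: [621.1, -87.1, 96.4]
tcp_rot: [-3.138, 0.013, 0.045]
contact_force: [-2.2, 0.8, -1.4]
grip_width: 20.9
finger_force: 30.0
time: 9.4
tool_pos: [625.9, -90.0, 63.6]
tcp_rot: [3.141, -0.0, 0.042]
contact_force: [0.0, -0.3, -0.7]
grip_width: 21.7
finger_force: 3.0
time: 9.9
tool_pos: [627.0, -87.9, 35.7]
tcp_rot: [-3.14, -0.003, 0.043]
contact_force: [2.8, 7.6, 1.9]
grip_width: 21.2
finger_force: 30.0
```

```bash
python3 w.py w4.png; python3 - <<'E'
from h import *
p=viewer.capture("side"); save(p,"s4.png",1)
im=cv2.cvtColor(p["frame"],cv2.COLOR_RGB2BGR)[150:300,170:320]; a=cv2.resize(im,(500,500),interpolation=cv2.INTER_CUBIC)
b=cv2.resize(cv2.imread("pics/w4.png")[0:500,100:560],(300,326)); c=np.zeros((500,800,3),np.uint8); c[:,:500]=a; c[:326,500:]=b; cv2.imwrite("pics/c4.png",c)
E
```

```text
[[0.04, -0.95, -0.3, 710.07], [-1.0, -0.04, -0.01, -86.27], [-0.0, 0.3, -0.95, 196.05], [0.0, 0.0, 0.0, 1.0]] 63.72176856135403 [-0.00024757  0.          0.          0.          0.        ]
```

View pics/c4.png

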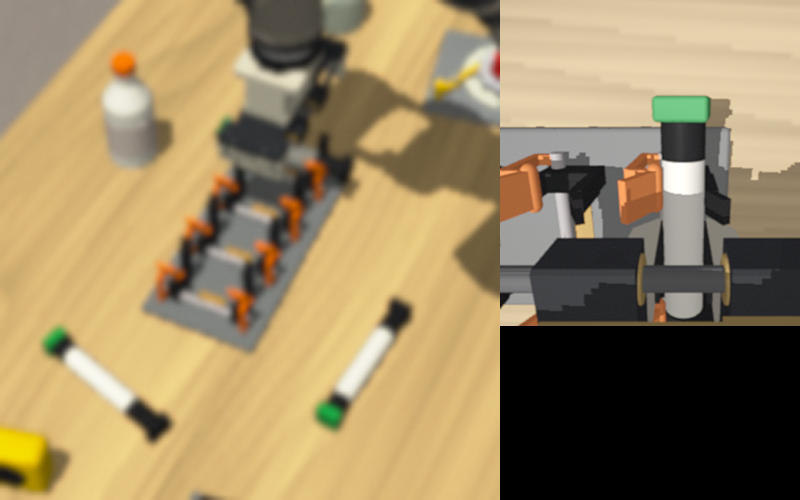

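```bash
python3 -m handwheel '0 -.02 .02 0 0 0 -1;0 -.02 .04 0 0 0 -1;0 -.02 .05 0 0 0 -1;0 -.02 .05 0 0 0 -1'
```

```text
time: 10.33
tool_pos: [626.4, -87.8, 31.3]
tcp_rot: [3.141, -0.002, 0.042]
contact_force: [-2.3, 1.4, 10.8]
grip_width: 21.0
finger_force: 30.0
```

```bash
python3 -m handwheel '0 0 .02 0 0 0 -1;0 0 .03 0 0 0 -1;0 0 .03 0 0 0 -1'; python3 -m handwheel '0 0 .03 0 0 0 -1;0 0 .03 0 0 0 -1;0 0 .03 0 0 0 -1'
```

```text
time: 10.58
tool_pos: [626.5, -87.8, 31.1]
tcp_rot: [3.14, -0.003, 0.042]
contact_force: [-9.2, 2.1, 29.4]
grip_width: 20.4
finger_force: 30.0
time: 10.83
tool_pos: [627.2, -87.8, 29.7]
tcp_rot: [3.14, -0.006, 0.043]
contact_force: [-10.3, 3.9, 37.1]
grip_width: 20.9
finger_force: 30.0
```

```bash
python3 -m handwheel '0 0 -.04 0 0 0 -1;0 0 -.04 0 0 0 -.3;0 0 -.04 0 0 0 -.3;0 0 -.04 0 0 0 -.3;0 0 -.3 0 0 0 -.3;0 0 -.7 0 0 0 -.3;0 0 -1 0 0 0 -.3;0 0 -1 0 0 0 -.3'; python3 - <<'E'
from h import *
go((434,109,150),np.radians(174.6))
p=viewer.capture("wrist"); save(p,"w5.png",1.2)
print([(round(d["score"],2),np.round(d["centre"]),ray(p,d["centre"],40)[0]) for d in viewer.recognise("stick0",p)])
E
```

```text
time: 11.5
tool_pos: [628.8, -88.5, 129.8]
tcp_rot: [3.138, -0.01, 0.042]
contact_force: [0.9, -0.4, -0.6]
grip_width: 32.2
finger_force: 0.0
shift [-1.861 -2.055 -0.227] rot [ 0.0031 -0.0018 -0.4565] q6 1.27 t 11.5
[(0.89, array([255., 178.]), array([640.7990931 , -90.59297347,  40.        ])), (0.6, array([ 60., 337.]), array([469.18398947,  96.68316728,  40.        ]))]
```

View pics/w5.png

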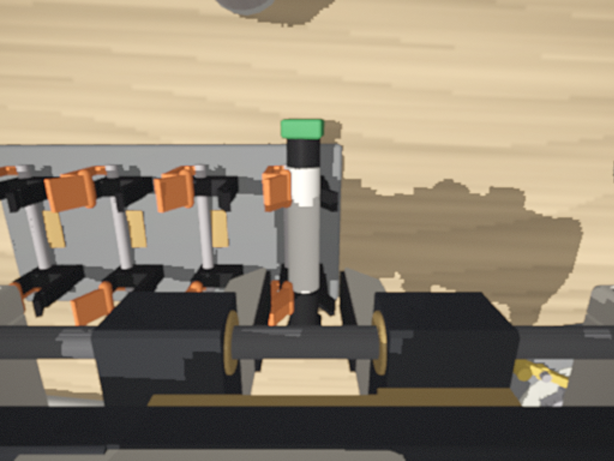

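Orange noses lie over the stick at (277,187) and (282,300): it is seated in clip 0. On to stick A.

```bash
python3 - <<'E'
from h import *
p=viewer.capture("wrist")
print("green end",ray(p,np.array([(302,119)])/1.2,53),"tube/sleeve green side",ray(p,np.array([(303,167),(303,291)])/1.2,51))
E
python3 -m handwheel '-.3 -.3 -.2 0 0 0 -.1;-.6 -.7 -.2 0 0 0 -.1;-.9 -1 -.2 0 0 0 -.1;-.9 -1 -.2 0 0 0 -.1' >/dev/null;python3 -m handwheel '-.3 -.3 0 0 0 0 -.1;-.6 -.7 0 0 0 0 -.1;-.95 -1 0 0 0 0 -.1;-.95 -1 0 0 0 0 -.1'; python3 -m handwheel '0 0 0 0 0 -.3 -.1;0 0 0 0 0 -.3 -.1;0 0 0 0 0 -.3 -.1;0 0 0 0 0 -.3 -.1;0 0 0 0 0 -.3 -.1;0 0 0 0 0 -.3 -.1;0 0 0 0 0 -.3 -.1;0 0 0 0 0 -.3 -.1'>/dev/null; python3 -m handwheel '0 0 0 0 0 -.156 -.1;0 0 0 0 0 -.156 -.1;0 0 0 0 0 -.156 -.1;0 0 0 0 0 -.156 -.1;0 0 0 0 0 -.156 -.1'; python3 w.py w6.png stick0; cat > view.py <<'E'
E
```

```text
green end [[701.79932123 -84.66380453  53.        ]] tube/sleeve green side [[672.65533268 -86.44119227  51.        ]
 [585.71826009 -89.970833    51.        ]]
time: 12.32
tool_pos: [426.5, 106.8, 141.6]
tcp_rot: [-3.141, 0.008, 0.045]
contact_force: [-0.4, 0.4, -0.6]
grip_width: 41.2
finger_force: 0.0
time: 13.4
tool_pos: [431.6, 104.1, 142.2]
tcp_rot: [-3.138, 0.001, 1.479]
contact_force: [-0.6, -0.0, -0.0]
grip_width: 41.3
finger_force: 0.0
[[1.0, -0.09, -0.03, 440.69], [-0.09, -0.95, -0.3, 184.89], [-0.0, 0.3, -0.95, 302.21], [0.0, 0.0, 0.0, 1.0]] 63.72176856135403 [-0.00024757  0.          0.          0.          0.        ]
stick0 0.95 [258. 168.] mean [436.4 108.1] mid [435.9 101.9] len 167 dir 85.2 px 3997
stick0 0.64 [448. 184.] mean [617.2  70. ] mid [629.8  28.1] len 267 dir 106.8 px 19902
```

View pics/w6.png

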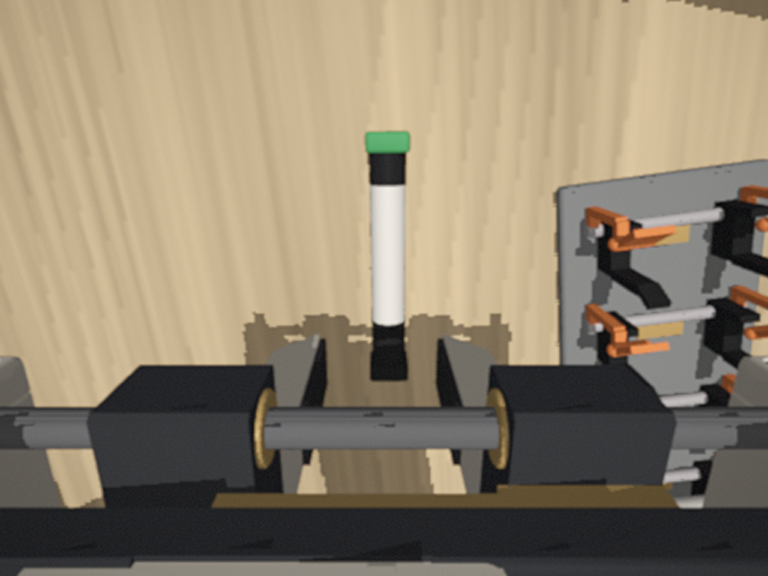

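Stick A lies straight below the camera, from the green cap (387,132) to the black end (388,378).

```bash
python3 - <<'E'
from h import *
p=viewer.capture("wrist")
e=ray(p,np.array([(387.5,132)])/1.5,26)[0,:2],ray(p,np.array([(388.5,380)])/1.5,13)[0,:2]
w=ray(p,np.array([(388,184),(388,323)])/1.5,22)[:,:2]
print(e,w,w.mean(0)); m=(e[0]+e[1])/2; print(m,np.linalg.norm(e[0]-e[1])); d=e[0]-e[1]; a=np.arctan2(d[1],d[0]); print(np.degrees(a))
go((*m,5),a+np.pi/2)
E
```

```text
(array([444.48529972, 184.2674335 ]), array([429.41601325,  18.3115213 ])) [[442.00285152 154.80440795]
 [433.46089167  65.47341978]] [437.7318716  110.13891386]
[436.95065649 101.2894774 ] 166.63867554916547
84.8116027033725
shift [-0.024  0.055  1.379] rot [-0.0006  0.0001 -0.0028] q6 0.16 t 13.55
```

```bash
python3 -m handwheel '.01 .055 .4 0 0 -.003 -.1;.01 .055 .8 0 0 -.003 -.1;.01 .055 1 0 0 -.003 -.1;.01 .055 1 0 0 -.003 -.1'>/dev/null; python3 -m handwheel '0 0 .2 0 0 0 -.1;0 0 .38 0 0 0 -.1;0 0 .38 0 0 0 -.1;0 0 .38 0 0 0 -1;0 0 .38 0 0 0 -1;0 0 .38 0 0 0 -1;0 0 .38 0 0 0 -1';  python3 -m handwheel '0 0 -.3 0 0 0 -1;0 0 -.7 0 0 0 -1;0 0 -1 0 0 0 -1;0 0 -1 0 0 0 -1';  python3 -m handwheel '0 0 -.3 0 0 0 -1;0 0 -.5 0 0 0 -1;0 0 -.5 0 0 0 -1'; python3 - <<'E'
from h import *
go((618.5,-22,107),np.radians(92.5))
E
```

```text
time: 14.47
tool_pos: [438.5, 105.0, 6.9]
tcp_rot: [3.14, -0.0, 1.484]
contact_force: [-2.3, 0.5, 6.3]
grip_width: 21.2
finger_force: 30.0
time: 14.8
tool_pos: [441.5, 105.2, 111.6]
tcp_rot: [3.13, -0.002, 1.484]
contact_force: [2.2, -0.5, -0.4]
grip_width: 20.9
finger_force: 30.0
time: 15.05
tool_pos: [439.9, 105.1, 159.3]
tcp_rot: [3.134, -0.001, 1.484]
contact_force: [0.8, 0.6, -0.2]
grip_width: 21.4
finger_force: 30.0
shift [-1.112  1.885  0.536] rot [ 0.0017 -0.002   0.4586] q6 0.15 t 15.05
```

```bash
python3 -m handwheel '-.2 .3 0 0 0 0 -1;-.4 .65 0 0 0 0 -1;-.56 .94 0 0 0 0 -1;-.56 .94 0 0 0 0 -1' >/dev/null; python3 -m handwheel '-.2 .3 0 0 0 0 -1;-.4 .65 0 0 0 0 -1;-.56 .94 0 0 0 0 -1;-.56 .94 0 0 0 0 -1' >/dev/null; python3 -m handwheel '0 0 0 0 0 .3 -1;0 0 0 0 0 .3 -1;0 0 0 0 0 .3 -1;0 0 0 0 0 .3 -1;0 0 0 0 0 .3 -1;0 0 0 0 0 .3 -1;0 0 0 0 0 .3 -1;0 0 0 0 0 .3 -1'>/dev/null; python3 -m handwheel '0 0 0 0 0 .158 -1;0 0 0 0 0 .158 -1;0 0 0 0 0 .158 -1;0 0 0 0 0 .158 -1;0 0 0 0 0 .158 -1;0 0 0 0 0 .158 -1'; python3 - <<'E'
from h import *
go((618.5,-22.5,100),np.radians(92.5))
p=viewer.capture("wrist"); z=st()[0][2]+6+13
print([(round(d["score"],2),np.round(d["centre"])) for d in viewer.recognise("stick0",p)])
f=p["frame"].astype(int); g=(f[...,1]>f[...,0]*1.6)&(f[...,1]>f[...,2]*1.3)&(f[...,1]>60); g[:, :180]=0;g[:,330:]=0
ys,xs=np.nonzero(g); print(len(xs),xs.min(),xs.max(),ys.min(),ys.max()); print(ray(p,[(xs.mean(),ys.min())],z), st()[0])
E
```

```text
time: 16.88
tool_pos: [614.8, -22.5, 154.8]
tcp_rot: [-3.141, 0.002, 0.049]
contact_force: [0.2, -0.6, -1.5]
grip_width: 21.1
finger_force: 30.0
shift [0.038 0.002 0.548] rot [-0.0001  0.0005  0.0018] q6 1.36 t 16.88
[(0.93, array([251., 184.])), (0.85, array([329., 158.]))]
1730 225 329 84 118
[[700.06749072 -22.78568593 174.00638039]] [615.07290186 -22.65173352 155.17295497]
```

```bash
python3 -m handwheel '.01 0 .2 0 0 0 -1;.01 0 .5 0 0 0 -1;.01 0 .7 0 0 0 -1;.01 0 .85 0 0 0 -1;.01 0 .92 0 0 0 -1;.01 0 .98 0 0 0 -1'; python3 -m handwheel '0 0 .06 0 0 0 -1;0 0 .12 0 0 0 -1;0 0 .18 0 0 0 -1;0 0 .24 0 0 0 -1;0 0 .27 0 0 0 -1;0 0 .27 0 0 0 -1'
```

```text
time: 17.48
tool_pos: [616.1, -22.8, 56.8]
tcp_rot: [-3.141, 0.001, 0.047]
contact_force: [0.7, 0.2, -0.5]
grip_width: 21.0
finger_force: 30.0
time: 17.98
tool_pos: [618.0, -23.1, 33.7]
tcp_rot: [3.141, -0.004, 0.046]
contact_force: [-3.6, 0.5, 13.6]
grip_width: 21.5
finger_force: 30.0
```

```bash
python3 -m handwheel '0 0 .02 0 0 0 -1;0 0 .03 0 0 0 -1;0 0 .03 0 0 0 -1;0 0 .03 0 0 0 -1'; python3 -m handwheel '0 0 .03 0 0 0 -1;0 0 .03 0 0 0 -1;0 0 .03 0 0 0 -1'
```

```text
time: 18.32
tool_pos: [618.1, -23.0, 33.5]
tcp_rot: [3.14, -0.006, 0.046]
contact_force: [-11.0, 1.4, 32.5]
grip_width: 21.5
finger_force: 30.0
time: 18.57
tool_pos: [619.0, -23.0, 31.7]
tcp_rot: [3.14, -0.008, 0.047]
contact_force: [-11.7, 1.7, 38.4]
grip_width: 21.1
finger_force: 30.0
```

```bash
python3 -m handwheel '0 0 -.06 0 0 0 -1;0 0 -.06 0 0 0 -.3;0 0 -.06 0 0 0 -.3;0 0 -.06 0 0 0 -.3;0 0 -.3 0 0 0 -.3;0 0 -.7 0 0 0 -.3;0 0 -1 0 0 0 -.3;0 0 -1 0 0 0 -.3'; python3 - <<'E'
from h import *
go((640,235,180),np.radians(75.4))
E
```

```text
time: 19.23
tool_pos: [619.9, -23.3, 130.7]
tcp_rot: [3.139, -0.01, 0.046]
contact_force: [2.1, 0.1, 0.1]
grip_width: 32.3
finger_force: 0.0
shift [ 0.324 -2.57  -0.495] rot [ 0.0002 -0.0034  0.0957] q6 1.36 t 19.23
```

```bash
python3 -m handwheel '.1 -.3 -.3 0 0 0 -.1;.1 -.6 -.4 0 0 0 -.1;.1 -.9 -.5 0 0 0 -.1;.1 -.9 -.5 0 0 0 -.1' >/dev/null; python3 -m handwheel '.1 -.3 0 0 0 0 -.1;.1 -.6 0 0 0 0 -.1;.1 -.9 0 0 0 0 -.1;.1 -.9 0 0 0 0 -.1' >/dev/null; python3 -m handwheel '.12 -.3 0 0 0 .096 -.1;.12 -.6 0 0 0 .096 -.1;.12 -.77 0 0 0 .096 -.1;.12 -.77 0 0 0 .096 -.1;.12 -.77 0 0 0 .096 -.1'; python3 w.py w7.png stick0
```

```text
time: 20.32
tool_pos: [636.3, 235.5, 173.2]
tcp_rot: [3.14, 0.002, -0.253]
contact_force: [0.3, -0.1, 0.4]
grip_width: 41.1
finger_force: 0.0
[[-0.25, -0.92, -0.3, 717.69], [-0.97, 0.24, 0.08, 213.32], [0.0, 0.31, -0.95, 333.08], [0.0, 0.0, 0.0, 1.0]] 63.72176856135403 [-0.00024757  0.          0.          0.          0.        ]
stick0 0.67 [223. 121.] mean [689.8 252.6] mid [683.5 254.3] len 165 dir 164.7 px 3660
stick0 0.62 [507.  55.] mean [668.3 -28.8] mid [613.1 -30.5] len 171 dir 1.7 px 443
```

View pics/w7.png

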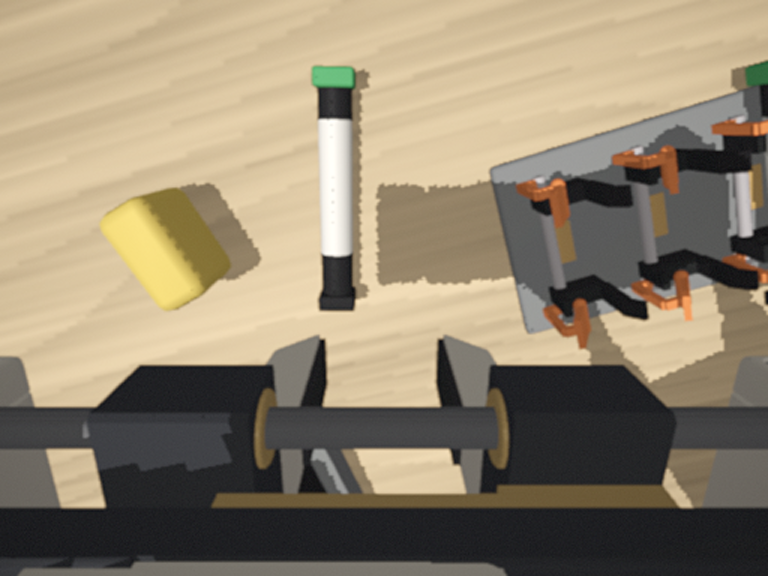

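The stick was bumped: it now runs from (334,67) to (337,308), with the tape at (165,250) well to its left.

```bash
cat > stk.py <<'E'
from h import *
import sys
a=[float(v) for v in sys.argv[1:5]]; z=float(sys.argv[5])
p=viewer.capture("wrist")
e=ray(p,np.array(a).reshape(2,2)/1.5,26)[:,:2]; m=e.mean(0); d=e[0]-e[1]; t=np.arctan2(d[1],d[0])
print(e.tolist(),m,np.linalg.norm(d),np.degrees(t)); go((*m,z),t+np.pi/2)
print("tape edge", ray(p,np.array([(230,262),(180,188)])/1.5,65)[:,:2].tolist())
E
python3 stk.py 334 67 337 309 6
```

```text
[[760.982286773317, 229.47626426480733], [609.0600658119586, 272.0228842578347]] [685.02117629 250.74957426] 157.7674747679727 -15.645183413570129
shift [ 0.424 -0.287  1.681] rot [0.0003 0.0002 0.0053] q6 2.07 t 20.47
tape edge [[668.2680157444294, 318.122295791513], [716.9444785675233, 330.4674551589193]]
```

```bash
python3 -m handwheel '.2 -.15 0 0 0 .005 -.1;.42 -.29 .2 0 0 .005 -.1;.42 -.29 .5 0 0 .005 -.1;.42 -.29 .8 0 0 .005 -.1;.42 -.29 1 0 0 .005 -.1;.42 -.29 1 0 0 .005 -.1'; python3 -m handwheel '0 0 .2 0 0 0 -.1;0 0 .4 0 0 0 -.1;0 0 .55 0 0 0 -.1;0 0 .65 0 0 0 -.1;0 0 .65 0 0 0 -.1;0 0 .65 0 0 0 -1;0 0 .65 0 0 0 -1;0 0 .65 0 0 0 -1';  python3 -m handwheel '0 0 .0 0 0 0 -1;0 0 -.3 0 0 0 -1;0 0 -.7 0 0 0 -1;0 0 -1 0 0 0 -1;0 0 -1 0 0 0 -1';  python3 -m handwheel '0 0 -.3 0 0 0 -1;0 0 -.5 0 0 0 -1;0 0 -.5 0 0 0 -1'; python3 - <<'E'
from h import *
go((616,43,100),np.radians(92.5))
E
```

```text
time: 20.97
tool_pos: [682.0, 250.3, 68.5]
tcp_rot: [3.136, 0.009, -0.273]
contact_force: [-0.9, -0.8, -1.0]
grip_width: 41.1
finger_force: 0.0
time: 21.63
tool_pos: [685.8, 252.9, 11.6]
tcp_rot: [-3.14, -0.003, -0.272]
contact_force: [0.7, 0.3, 0.1]
grip_width: 25.7
finger_force: 0.0
time: 22.05
tool_pos: [688.6, 253.9, 119.1]
tcp_rot: [-3.135, -0.013, -0.271]
contact_force: [1.0, -0.2, 0.8]
grip_width: 21.4
finger_force: 30.0
time: 22.3
tool_pos: [686.9, 253.4, 165.8]
tcp_rot: [-3.137, -0.008, -0.271]
contact_force: [1.0, -0.5, 0.6]
grip_width: 21.0
finger_force: 30.0
shift [-0.124  2.22   0.646] rot [-0.0011 -0.0029 -0.1003] q6 2.09 t 22.3
```

```bash
python3 -m handwheel '0 .3 0 0 0 0 -1;-.04 .6 0 0 0 0 -1;-.06 1 0 0 0 0 -1;-.06 1 0 0 0 0 -1' >/dev/null; python3 -m handwheel '0 .3 0 0 0 0 -1;-.04 .6 0 0 0 0 -1;-.06 .9 0 0 0 0 -1;-.06 1 0 0 0 0 -1' >/dev/null; python3 -m handwheel '0 .22 .2 0 0 -.1 -1;0 .22 .2 0 0 -.1 -1;0 .22 .2 0 0 -.1 -1;0 .22 .2 0 0 -.1 -1;0 .22 .2 0 0 -.1 -1'; python3 w.py w8.png stick0;  python3 - <<'E'
from h import *
go((616,42.3,60),np.radians(92.5))
p=viewer.capture("wrist")
f=p["frame"].astype(int); g=(f[...,1]>f[...,0]*1.6)&(f[...,1]>f[...,2]*1.3)&(f[...,1]>60); g[:, :200]=0;g[:,310:]=0
ys,xs=np.nonzero(g);print(ray(p,[(xs.mean(),ys.min())],st()[0][2]+16),(xs.min(),xs.max(),ys.min(),ys.max()))
E
```

```text
time: 23.38
tool_pos: [613.7, 42.4, 139.4]
tcp_rot: [-3.141, 0.0, 0.04]
contact_force: [-0.2, 0.7, -1.1]
grip_width: 20.7
finger_force: 30.0
[[0.04, -0.95, -0.3, 697.35], [-1.0, -0.04, -0.01, 44.15], [-0.0, 0.3, -0.95, 299.45], [0.0, 0.0, 0.0, 1.0]] 63.72176856135403 [-0.00024757  0.          0.          0.          0.        ]
stick0 0.84 [252. 187.] mean [591.7  40.5] mid [562.1  39.2] len 252 dir 2.4 px 8554
stick0 0.76 [330. 159.] mean [633.1 -31.6] mid [624.2 -32.1] len 152 dir 3.3 px 4050
stick0 0.76 [410. 167.] mean [ 631.6 -106. ] mid [ 613.  -107.3] len 188 dir 4.2 px 4732
shift [0.022 0.004 0.796] rot [ 0.     -0.     -0.0009] q6 1.47 t 23.48
[[692.1146683   44.36203909 155.69789976]] (np.int64(226), np.int64(281), np.int64(100), np.int64(127))
```

View pics/w8.png

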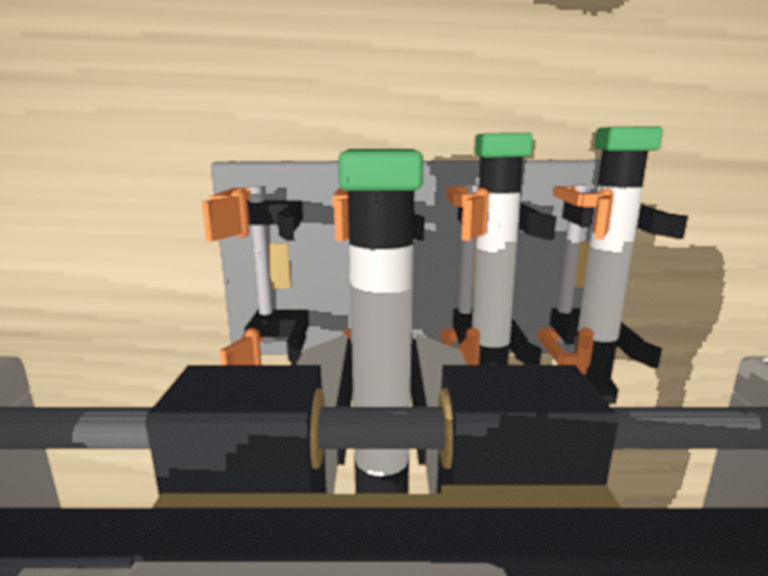

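Sticks in clips 1 and 0 sit under their noses (500,240; 620,240); the third stick (380,300) is above clip 2. Pressing it in.

```bash
python3 -m handwheel '.03 0 .2 0 0 0 -1;.03 0 .4 0 0 0 -1;.03 0 .6 0 0 0 -1;.03 0 .7 0 0 0 -1;.03 0 .76 0 0 0 -1;.03 0 .8 0 0 0 -1'; python3 -m handwheel '0 0 .06 0 0 0 -1;0 0 .12 0 0 0 -1;0 0 .18 0 0 0 -1;0 0 .24 0 0 0 -1;0 0 .27 0 0 0 -1;0 0 .27 0 0 0 -1'; python3 -m handwheel '0 0 .03 0 0 0 -1;0 0 .03 0 0 0 -1;0 0 .03 0 0 0 -1;0 0 .03 0 0 0 -1'
```

```text
time: 24.03
tool_pos: [616.6, 42.4, 59.3]
tcp_rot: [3.142, 0.0, 0.042]
contact_force: [-0.1, 0.8, -1.3]
grip_width: 21.3
finger_force: 30.0
time: 24.53
tool_pos: [618.4, 42.0, 37.4]
tcp_rot: [3.141, -0.005, 0.043]
contact_force: [-7.4, -0.1, 24.4]
grip_width: 21.3
finger_force: 30.0
time: 24.87
tool_pos: [619.1, 42.0, 36.2]
tcp_rot: [3.14, -0.008, 0.043]
contact_force: [-10.4, -0.3, 35.2]
grip_width: 21.1
finger_force: 30.0
```

```bash
python3 -m handwheel '0 0 -.06 0 0 0 -1;0 0 -.06 0 0 0 -.3;0 0 -.06 0 0 0 -.3;0 0 -.06 0 0 0 -.3;0 0 -.3 0 0 0 -.3;0 0 -.7 0 0 0 -.3;0 0 -1 0 0 0 -.3;0 0 -1 0 0 0 -.3'; python3 w.py m1.png; python3 - <<'E'
from h import *
go((430,350,220),np.radians(100))
E
```

```text
time: 25.53
tool_pos: [620.0, 42.2, 135.9]
tcp_rot: [3.141, -0.011, 0.043]
contact_force: [0.9, 0.3, 1.2]
grip_width: 31.9
finger_force: 0.0
[[0.04, -0.96, -0.29, 701.98], [-1.0, -0.04, -0.01, 44.22], [0.0, 0.29, -0.96, 296.78], [0.0, 0.0, 0.0, 1.0]] 63.72176856135403 [-0.00024757  0.          0.          0.          0.        ]
shift [-1.748 -3.154 -0.886] rot [ 0.0003 -0.0021 -0.042 ] q6 1.47 t 25.58
```

```bash
python3 -m handwheel '-.15 -.25 -.4 0 0 0 0;-.3 -.5 -.8 0 0 0 0;-.44 -.79 -.88 0 0 0 0.5;-.44 -.79 -.88 0 0 0 0.5' >/dev/null; python3 -m handwheel '-.15 -.25 0 0 0 0 1;-.3 -.5 0 0 0 0 1;-.44 -.79 0 0 0 0 1;-.44 -.79 0 0 0 0 1' >/dev/null; python3 -m handwheel '-.15 -.25 0 0 0 0 1;-.3 -.5 0 0 0 0 1;-.44 -.79 0 0 0 0 1;-.44 -.79 0 0 0 0 1' >/dev/null; python3 -m handwheel '-.15 -.25 0 0 0 -.042 1;-.3 -.5 0 0 0 -.042 1;-.44 -.79 0 0 0 -.042 1;-.44 -.79 0 0 0 -.042 1'; python3 w.py m2.png; python3 -c "
import cv2,numpy as np
a=cv2.imread('pics/m1.png');b=cv2.imread('pics/m2.png')
c=np.zeros((600,800,3),np.uint8); c[:450,200:]=cv2.resize(b,(600,450)); c[:,:200]=0
c[450:600,0:200]=cv2.resize(a,(200,150)); c[0:380,0:200]=cv2.resize(a[100:400,240:440],(200,300)).repeat(1,0)[:300].tolist()+[[[0]*3]*200]*80
cv2.imwrite('pics/mm.png',c)"
```

```text
time: 26.92
tool_pos: [424.9, 353.5, 216.0]
tcp_rot: [-3.141, 0.003, 0.178]
contact_force: [-1.0, -1.0, -0.5]
grip_width: 91.6
finger_force: 0.0
[[0.18, -0.94, -0.3, 507.81], [-0.98, -0.17, -0.05, 366.48], [-0.0, 0.31, -0.95, 375.83], [0.0, 0.0, 0.0, 1.0]] 63.72176856135403 [-0.00024757  0.          0.          0.          0.        ]
```

View pics/mm.png

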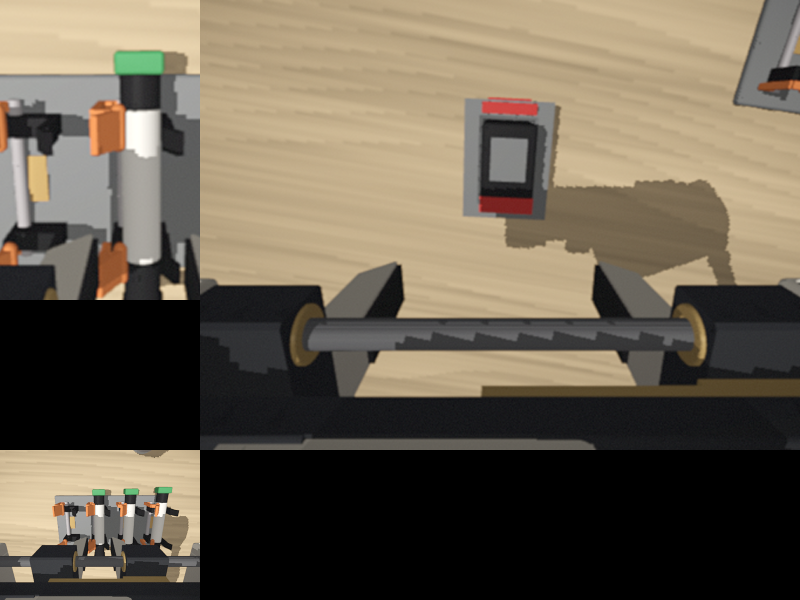

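All three sticks sit under their noses. The holder is at (507,160) in the montage, with its red mark at the top (510,107) and the pack's red end at the bottom (507,205).

```bash
cat > hold.py <<'E'
from h import *
p=viewer.capture("wrist"); f=p["frame"].astype(int)
r=(f[...,0]>90)&(f[...,1]<90)&(f[...,2]<90)&(f[...,0]>2*f[...,1]); r[250:]=0; r[:,:200]=0;r[:,320:]=0
n,l,s,c=cv2.connectedComponentsWithStats(r.astype(np.uint8))
for i in range(1,n):
    if s[i,4]<60: continue
    ys,xs=np.nonzero(l==i); q=cv2.minAreaRect(np.c_[xs,ys].astype(np.float32)); b=cv2.boxPoints(q)
    for z in (30,70): print(s[i],z,np.round(ray(p,np.r_[b,[c[i]]],z)[:,:2],1).tolist())
m=lambda P,z: ray(p,(np.array(P,float)-[200,0])/1.172,z)[:,:2]
h=m([(464,98),(555,103),(547,219),(462,216)],30); k=m([(483,121),(538,124),(533,214),(480,212)],70)
print("holder",np.round(h,1).tolist(),h.mean(0)); print("pack",np.round(k,1).tolist(),k.mean(0))
cv2.imwrite("pics/hold.png",cv2.resize(cv2.cvtColor(p["frame"],cv2.COLOR_RGB2BGR)[70:200,210:320],None,fx=4,fy=4,interpolation=cv2.INTER_CUBIC))
E
python3 hold.py
```

```text
[239  88  47  11 423] 30 [[496.0, 378.9], [505.5, 380.1], [512.4, 331.2], [503.0, 329.6], [504.4, 355.0]]
[239  88  47  11 423] 70 [[497.5, 377.3], [505.9, 378.3], [512.0, 335.0], [503.6, 333.6], [504.9, 356.2]]
[236 168  46  16 583] 30 [[402.1, 367.6], [417.9, 369.1], [423.7, 317.2], [408.1, 315.0], [413.0, 342.3]]
[236 168  46  16 583] 70 [[414.5, 367.2], [428.4, 368.6], [433.6, 322.8], [419.7, 320.7], [424.1, 344.9]]
holder [[506.9, 395.1], [517.2, 313.0], [407.5, 295.9], [395.6, 380.4]] [456.80006581 346.11119057]
pack [[492.2, 373.7], [497.8, 329.0], [421.6, 317.1], [415.2, 363.5]] [456.69614233 345.82920954]
```

```bash
python3 - <<'E'
from h import *
go((457,346,41),np.radians(98))
E
```

```text
shift [0.291 0.094 1.752] rot [0.0005 0.0006 0.0117] q6 1.94 t 27.02
```

```bash
python3 -m handwheel '.29 .09 0 0 0 .012 1;.29 .09 .4 0 0 .012 1;.29 .09 .8 0 0 .012 1;.29 .09 1 0 0 .012 1;.29 .09 1 0 0 .012 1'>/dev/null; python3 -m handwheel '0 0 .3 0 0 0 1;0 0 .6 0 0 0 1;0 0 .75 0 0 0 1;0 0 .75 0 0 0 1;0 0 .75 0 0 0 -1;0 0 .75 0 0 0 -1;0 0 .75 0 0 0 -1;0 0 .75 0 0 0 -1'; python3 -m handwheel '0 0 0 0 0 0 -1;0 0 0 0 0 0 -1;0 0 0 0 0 0 -1;0 0 0 0 0 0 -1'
```

```text
time: 28.1
tool_pos: [458.5, 347.0, 44.4]
tcp_rot: [-3.141, -0.003, 0.137]
contact_force: [0.8, 0.5, -0.0]
grip_width: 69.7
finger_force: 0.0
time: 28.43
tool_pos: [457.5, 349.4, 43.7]
tcp_rot: [-3.137, -0.002, 0.136]
contact_force: [-3.6, 9.9, 3.4]
grip_width: 45.9
finger_force: 30.0
```

```bash
python3 -m handwheel '0 -.025 0 0 0 0 -1;0 -.025 0 0 0 0 -1;0 -.025 0 0 0 0 -1;0 -.025 0 0 0 0 -1';python3 -m handwheel '0 0 0 0 0 0 -1'; python3 -c "
from plant import bot
o=bot.get_obs();print(o['moment'],o['tool_pos'],o['tcp_rot'])"
```

```text
time: 28.77
tool_pos: [457.4, 349.6, 43.6]
tcp_rot: [-3.141, -0.001, 0.137]
contact_force: [-1.1, 1.4, 4.7]
grip_width: 45.6
finger_force: 30.0
time: 28.85
tool_pos: [457.4, 349.6, 43.6]
tcp_rot: [-3.141, -0.001, 0.137]
contact_force: [-1.1, 2.5, 6.1]
grip_width: 45.9
finger_force: 30.0
[ 0.07893492  0.2040015  -0.0340966 ] [457.42017374 349.62210442  43.57729674] [-3.14102372e+00 -1.33657450e-03  1.36909626e-01]
```

```bash
python3 -m handwheel '0 0 -.1 0 0 0 -1;0 0 -.2 0 0 0 -1;0 0 -.3 0 0 0 -1;0 0 -.4 0 0 0 -1;0 0 -.5 0 0 0 -1;0 0 -.6 0 0 0 -1;0 0 -.6 0 0 0 -1'; for i in 1 2 3; do python3 -m handwheel '0 0 0 0 0 -.04 -1;0 0 0 0 0 -.08 -1;0 0 0 0 0 -.12 -1;0 0 0 0 0 -.16 -1;0 0 0 0 0 -.2 -1;0 0 0 0 0 -.24 -1;0 0 0 0 0 -.27 -1;0 0 0 0 0 -.3 -1' >/dev/null; done;  python3 -m handwheel '0 0 0 0 0 -.04 -1;0 0 0 0 0 -.08 -1;0 0 0 0 0 -.1 -1;0 0 0 0 0 -.1 -1;0 0 0 0 0 -.1 -1'; python3 - <<'E'
from h import *
go((457.4,349.6,100),0.1369+np.pi/2)
p=viewer.capture("wrist"); save(p,"w9.png")
E
```

```text
time: 29.43
tool_pos: [458.3, 349.6, 105.4]
tcp_rot: [-3.14, -0.004, 0.137]
contact_force: [1.1, 0.2, -2.2]
grip_width: 45.6
finger_force: 30.0
time: 31.85
tool_pos: [457.0, 349.0, 102.5]
tcp_rot: [-3.141, -0.0, -3.007]
contact_force: [1.0, -1.1, -4.6]
grip_width: 46.0
finger_force: 30.0
shift [-0.005  0.006  0.025] rot [-0.0001 -0.0002 -0.0008] q6 -1.19 t 31.85
```

```bash
python3 -m handwheel '0 .006 .1 0 0 0 -1;0 .006 .2 0 0 0 -1;0 .006 .3 0 0 0 -1;0 .006 .35 0 0 0 -1;0 .006 .38 0 0 0 -1;0 .006 .38 0 0 0 -1'; python3 -m handwheel '0 0 .03 0 0 0 -1;0 0 .06 0 0 0 -1;0 0 .09 0 0 0 -1;0 0 .09 0 0 0 -1'
```

```text
time: 32.4
tool_pos: [456.5, 349.4, 63.9]
tcp_rot: [-3.141, -0.002, -3.005]
contact_force: [0.2, 0.1, -3.8]
grip_width: 45.6
finger_force: 30.0
time: 32.73
tool_pos: [455.0, 349.5, 57.7]
tcp_rot: [-3.141, -0.003, -3.005]
contact_force: [-13.5, -3.7, 18.0]
grip_width: 45.7
finger_force: 30.0
```

```bash
python3 -m handwheel '.02 0 -.02 0 0 0 -1;.035 0 -.02 0 0 0 -1;.035 0 -.02 0 0 0 -1;.035 0 0 0 0 0 -1;.035 0 0 0 0 0 -1'
```

```text
time: 33.15
tool_pos: [452.9, 349.2, 56.5]
tcp_rot: [-3.141, -0.001, -3.005]
contact_force: [-7.6, -2.3, 9.9]
grip_width: 45.4
finger_force: 30.0
```

```bash
python3 -m handwheel '.02 0 0 0 0 0 -1;.02 0 0 0 0 0 -1;.02 0 .03 0 0 0 -1;.02 0 .03 0 0 0 -1'
```

```text
time: 33.48
tool_pos: [450.8, 349.0, 53.3]
tcp_rot: [-3.142, -0.001, -3.005]
contact_force: [-7.1, -2.0, 9.9]
grip_width: 45.8
finger_force: 30.0
```

```bash
python3 -m handwheel '.015 0 .02 0 0 0 -1;.02 0 .04 0 0 0 -1;.02 0 .06 0 0 0 -1;.02 0 .06 0 0 0 -1'
```

```text
time: 33.82
tool_pos: [448.3, 348.7, 48.8]
tcp_rot: [-3.141, -0.002, -3.005]
contact_force: [-11.4, -3.9, 23.8]
grip_width: 45.9
finger_force: 30.0
```

```bash
python3 - <<'E'
from h import *
a=viewer.capture("wrist");b=viewer.capture("side");d=viewer.capture("scene")
A=cv2.resize(cv2.cvtColor(a["frame"],cv2.COLOR_RGB2BGR)[60:330,120:400],(420,405),interpolation=cv2.INTER_CUBIC)
def cr(p,w,h):
    u=proj(p,[(452,350,60)])[0].astype(int); im=cv2.cvtColor(p["frame"],cv2.COLOR_RGB2BGR)[max(u[1]-38,0):u[1]+38,max(u[0]-48,0):u[0]+48]
    return cv2.resize(im,(w,h),interpolation=cv2.INTER_CUBIC)
c=np.zeros((600,800,3),np.uint8); c[:405,:420]=A; c[:300,420:]=cr(b,380,300); c[300:,420:]=cr(d,380,300); cv2.imwrite("pics/m10.png",c)
E
```

```text
(no output)
```

View pics/m10.png

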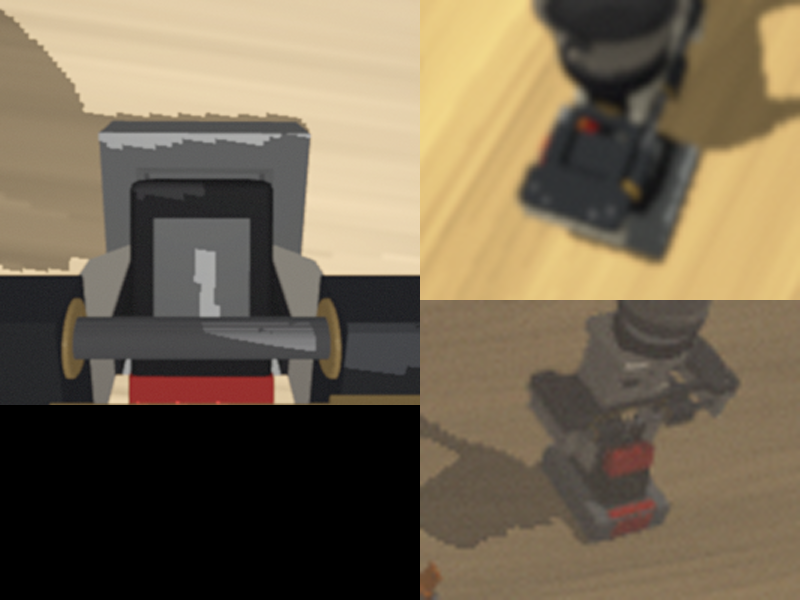

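The wrist view shows the pack's unmarked end (200,180) right at the edge of the pocket's −x end (200,172). I suspect it is tilted in the grip, so I'll compare this with the picture from before the insertion.

```bash
python3 - <<'E'
from h import *
w=cv2.resize(cv2.imread("pics/w9.png"),(512,384),interpolation=cv2.INTER_AREA); n=cv2.cvtColor(viewer.capture("wrist")["frame"],cv2.COLOR_RGB2BGR)
for nm,im in(("w9",w),("now",n)):
    g=cv2.cvtColor(im,cv2.COLOR_BGR2GRAY); print(nm,[int(g[r,225:250].mean()) for r in range(110,270,3)])
    print(" row215",[int(v) for v in g[196:204,195:315:4].mean(0)])
    r=(im[...,2]>2*im[...,1].astype(int))&(im[...,2]>80); ys,xs=np.nonzero(r[:,150:350]); print(" red rows",ys.min(),ys.max(),xs.min()+150,xs.max()+150)
E
```

```text
w9 [208, 209, 166, 113, 92, 170, 167, 161, 97, 97, 96, 87, 94, 95, 95, 94, 94, 93, 95, 47, 26, 25, 26, 25, 26, 26, 26, 25, 25, 28, 30, 29, 29, 29, 30, 30, 29, 56, 96, 95, 95, 96, 96, 97, 97, 95, 95, 95, 95, 95, 95, 95, 95, 95]
 row215 [129, 130, 131, 34, 30, 29, 29, 29, 29, 29, 29, 30, 29, 29, 30, 29, 29, 29, 28, 29, 29, 29, 28, 28, 29, 29, 28, 81, 175, 218]
 red rows 310 328 210 297
now [216, 213, 213, 214, 214, 212, 210, 209, 209, 147, 111, 80, 78, 162, 163, 132, 97, 96, 96, 96, 96, 87, 97, 49, 40, 54, 58, 47, 37, 37, 37, 36, 102, 104, 104, 104, 104, 104, 103, 103, 103, 103, 103, 102, 102, 103, 102, 101, 101, 101, 100, 100, 100, 100]
 row215 [95, 96, 96, 43, 37, 36, 37, 36, 36, 37, 36, 37, 37, 36, 37, 37, 37, 37, 36, 37, 37, 37, 38, 37, 37, 38, 31, 95, 96, 96]
 red rows 310 328 207 301
```

```bash
python3 - <<'E'
from h import *
p=viewer.capture("wrist"); print(st()[0])
g=cv2.cvtColor(p["frame"],cv2.COLOR_RGB2GRAY); print([int(g[r,225:285].mean()) for r in range(130,190)])
u=np.array([np.cos(.137),np.sin(.137)])
q=ray(p,[(256.7,147),(256.7,172),(186.7,147),(326.7,147)],30)[:,:2]; print(q, q[0]+56*u, q[1]+42.2*u)
E
python3 -m handwheel '0 0 -.1 0 0 0 -1;0 0 -.2 0 0 0 -1;0 0 -.3 0 0 0 -1;0 0 -.4 0 0 0 -1;0 0 -.5 0 0 0 -1;0 0 -.6 0 0 0 -1;0 0 -.6 0 0 0 -1'
```

```text
[448.2744191  348.64897694  48.72465544]
[210, 210, 210, 210, 209, 200, 176, 149, 133, 128, 116, 88, 78, 80, 80, 80, 78, 82, 115, 157, 170, 169, 165, 152, 135, 116, 106, 100, 96, 95, 96, 96, 96, 96, 96, 96, 96, 96, 96, 96, 96, 94, 90, 87, 88, 91, 96, 97, 87, 51, 25, 28, 35, 39, 42, 45, 48, 49, 48, 48]
[[399.77776406 341.87926431]
 [414.72748528 343.97319004]
 [405.33841774 301.37311744]
 [394.21646553 382.38578074]] [455.25305352 349.52728753] [456.53207841 349.73652182]
time: 34.65
tool_pos: [450.8, 349.3, 109.2]
tcp_rot: [3.14, 0.004, -3.005]
contact_force: [0.4, 0.0, -3.2]
grip_width: 45.9
finger_force: 30.0
```

```bash
python3 -m handwheel '0 -.3 0 0 0 0 -1;0 -.6 0 0 0 0 -1;0 -.9 0 0 0 0 -1;0 -1 0 0 0 0 -1;0 -1 0 0 0 0 -1'; python3 -m handwheel '0 -.15 .2 0 0 0 -1;0 -.15 .4 0 0 0 -1;0 -.15 .5 0 0 0 -1;0 -.15 .55 0 0 0 -1;0 -.15 .6 0 0 0 -1;0 -.15 .6 0 0 0 -1'; python3 -m handwheel '0 0 .03 0 0 0 -1;0 0 .06 0 0 0 -1;0 0 .09 0 0 0 -1;0 0 .12 0 0 0 -1;0 0 .14 0 0 0 -1;0 0 .14 0 0 0 -1'
```

```text
time: 35.07
tool_pos: [463.5, 247.4, 106.6]
tcp_rot: [-3.141, -0.001, -3.008]
contact_force: [0.4, 0.4, -3.1]
grip_width: 45.9
finger_force: 30.0
time: 35.57
tool_pos: [465.1, 235.4, 46.2]
tcp_rot: [-3.142, -0.001, -3.004]
contact_force: [-1.3, -0.3, -3.6]
grip_width: 46.0
finger_force: 30.0
time: 36.07
tool_pos: [469.8, 235.8, 35.9]
tcp_rot: [3.14, 0.011, -3.005]
contact_force: [4.8, -0.2, 12.5]
grip_width: 45.6
finger_force: 30.0
```

```bash
python3 -m handwheel '0 0 -.02 0 0 0 0.3;0 0 -.02 0 0 0 0.3;0 0 -.02 0 0 0 0.3;0 0 -.02 0 0 0 .3;0 0 -.02 0 0 0 .3;0 0 -.3 0 0 0 1;0 0 -.6 0 0 0 1;0 0 -.8 0 0 0 1'; python3 -m handwheel '-.3 0 -.3 0 0 0 1;-.6 0 -.6 0 0 0 1;-.6 0 -.6 0 0 0 1;-.6 0 -.6 0 0 0 1'; python3 - <<'E'
from h import *
p=viewer.capture("wrist"); save(p,"w11.png",1); T=np.array(p["T"]); print(np.round(T[:3,3],1)); 
u=np.array([np.cos(.137),np.sin(.137)]); v=np.array([-u[1],u[0]])
print([(d["score"],d["centre"]) for d in viewer.recognise("pack",p)])
f=p["frame"].astype(int); r=(f[...,0]>2*f[...,1])&(f[...,0]>80); r[300:]=0
n,l,s,c=cv2.connectedComponentsWithStats(r.astype(np.uint8))
for i in range(1,n):
    if s[i,4]>50:
        ys,xs=np.nonzero(l==i); b=cv2.boxPoints(cv2.minAreaRect(np.c_[xs,ys].astype(np.float32))); print(s[i],np.round(ray(p,b,60)[:,:2],1).tolist())
x0=st()[0]; base=np.array([465,236.])
g=cv2.cvtColor(p["frame"],cv2.COLOR_RGB2GRAY).astype(np.float32)
s=np.arange(-60,61,2.)
L=proj(p,[(*(base+k*u),60) for k in s]); print([(int(k),int(g[int(round(y)),int(round(x))])) if 0<=y<384 and 0<=x<512 else None for k,(x,y) in zip(s,L)])
E
```

```text
time: 36.73
tool_pos: [465.6, 235.0, 114.4]
tcp_rot: [3.142, 0.001, -3.005]
contact_force: [1.0, 0.7, -0.0]
grip_width: 75.3
finger_force: 0.0
time: 37.07
tool_pos: [526.5, 243.2, 174.0]
tcp_rot: [3.141, 0.004, -3.005]
contact_force: [-0.7, 0.2, -0.5]
grip_width: 91.6
finger_force: 0.0
[445.  230.2 333.7]
[(0.66, [253.2, 126.7])]
[229 156  50  16 776] [[507.2, 216.2], [501.2, 260.0], [515.0, 262.2], [521.1, 217.7]]
[345 161  50  10 447] [[497.5, 321.0], [491.5, 365.0], [499.7, 367.3], [505.8, 322.9]]
[(-60, 190), (-58, 186), (-56, 187), (-54, 187), (-52, 187), (-50, 190), (-48, 192), (-46, 193), (-44, 194), (-42, 194), (-40, 196), (-38, 195), (-36, 195), (-34, 195), (-32, 196), (-30, 195), (-28, 190), (-26, 125), (-24, 105), (-22, 46), (-20, 53), (-18, 54), (-16, 53), (-14, 50), (-12, 79), (-10, 155), (-8, 152), (-6, 152), (-4, 153), (-2, 153), (0, 153), (2, 153), (4, 153), (6, 81), (8, 85), (10, 85), (12, 87), (14, 85), (16, 83), (18, 85), (20, 87), (22, 87), (24, 86), (26, 24), (28, 29), (30, 29), (32, 24), (34, 27), (36, 26), (38, 23), (40, 68), (42, 69), (44, 70), (46, 69), (48, 69), (50, 72), (52, 68), (54, 104), (56, 115), (58, 131), (60, 183)]
```

```bash
python3 - <<'E'
from h import *
go((480.3,235,31),np.radians(7.85)); go((480.3,235,31),np.radians(7.85+3))
E
```

```text
shift [ 0.431 -0.016  1.403] rot [-0.001  -0.0007  0.4999] q6 -1.41 t 37.17
shift [ 0.431 -0.016  1.403] rot [-0.001  -0.0007  0.4832] q6 -1.41 t 37.17
```

```bash
python3 -m handwheel '.2 0 0 0 0 .25 1;.43 -.02 0 0 0 .25 1;.43 -.02 0 0 0 .25 1;.43 -.02 0 0 0 .25 1;.43 -.02 0 0 0 .25 1;.43 -.02 0 0 0 .25 1;.43 -.02 0 0 0 .25 1;.43 -.02 0 0 0 .25 1'>/dev/null; python3 -m handwheel '0 0 0 0 0 .25 1;0 0 0 0 0 .25 1;0 0 0 0 0 .25 1;0 0 0 0 0 .25 1;0 0 .2 0 0 .25 1;0 0 .4 0 0 .25 1;0 0 .6 0 0 .25 1;0 0 .6 0 0 .25 1';  python3 - <<'E'
from h import *
go((480.3,235,31),np.radians(7.85)); p=viewer.capture("wrist"); save(p,"w12.png",1.5)
E
```

```text
time: 38.5
tool_pos: [478.7, 234.0, 108.2]
tcp_rot: [-3.132, 0.002, 1.708]
contact_force: [-0.6, -0.8, -0.7]
grip_width: 91.3
finger_force: 0.0
shift [0.009 0.025 0.772] rot [-0.003   0.0006  0.0001] q6 0.17 t 38.5
```

```bash
python3 -m handwheel '.01 .02 .2 0 0 0 1;.01 .02 .4 0 0 0 1;.01 .02 .48 0 0 0 1;.01 .02 .52 0 0 0 1;.01 .02 .56 0 0 0 1;.01 .02 .6 0 0 0 1'; python3 -m handwheel '0 0 .07 0 0 0 1;0 0 .12 0 0 0 1;0 0 .17 0 0 0 1;0 0 .17 0 0 0 -1;0 0 .17 0 0 0 -1;0 0 .17 0 0 0 -1;0 0 .17 0 0 0 -1;0 0 .17 0 0 0 -1'
```

```text
time: 39.05
tool_pos: [484.8, 236.6, 53.5]
tcp_rot: [3.14, -0.0, 1.708]
contact_force: [0.1, 0.0, 0.5]
grip_width: 92.4
finger_force: 0.0
time: 39.72
tool_pos: [484.3, 236.4, 35.6]
tcp_rot: [3.141, 0.0, 1.708]
contact_force: [-0.1, 0.7, -3.3]
grip_width: 75.6
finger_force: 30.0
```

```bash
python3 -m handwheel '0 0 0 0 0 0 -1;0 0 0 0 0 0 -1;0 0 0 0 0 0 -1'; python3 -m handwheel '0 0 0 0 0 0 1;0 0 0 0 0 0 1;0 0 0 0 0 0 1;0 0 0 0 0 0 1;0 0 -.2 0 0 0 1;0 0 -.4 0 0 0 1;0 0 -.5 0 0 0 1;0 0 -.5 0 0 0 1';  python3 -m handwheel '0 0 0 0 0 -.25 1;0 0 0 0 0 -.25 1;0 0 0 0 0 -.25 1;0 0 0 0 0 -.25 1;0 0 0 0 0 -.25 1;0 0 0 0 0 -.25 1;0 0 0 0 0 -.25 1;0 0 0 0 0 -.25 1' >/dev/null; python3 -m handwheel '0 0 0 0 0 -.25 1;0 0 0 0 0 -.25 1;0 0 0 0 0 -.25 1;0 0 0 0 0 -.25 1;0 0 0 0 0 -.25 1;0 0 0 0 0 -.25 1;0 0 0 0 0 -.25 1;0 0 0 0 0 -.25 1'; python3 - <<'E'
from h import *
go((484.3,236.4,34),.137+np.pi/2)
E
```

```text
time: 39.97
tool_pos: [484.3, 236.3, 35.6]
tcp_rot: [3.142, 0.0, 1.708]
contact_force: [-0.3, 0.3, -3.1]
grip_width: 75.9
finger_force: 30.0
time: 40.63
tool_pos: [485.8, 236.9, 88.0]
tcp_rot: [3.137, -0.001, 1.708]
contact_force: [0.5, 1.3, -0.2]
grip_width: 91.8
finger_force: 0.0
time: 41.97
tool_pos: [483.9, 236.3, 85.0]
tcp_rot: [-3.141, -0.001, -3.005]
contact_force: [0.4, -0.5, 0.1]
grip_width: 92.0
finger_force: 0.0
shift [-0.004  0.001  0.51 ] rot [-0.0001 -0.0003 -0.0002] q6 -1.4 t 41.97
```

```bash
python3 -m handwheel '0 0 .2 0 0 0 1;0 0 .35 0 0 0 1;0 0 .45 0 0 0 1;0 0 .51 0 0 0 1;0 0 .51 0 0 0 -1;0 0 .51 0 0 0 -1;0 0 .51 0 0 0 -1;0 0 .51 0 0 0 -1'; python3 -m handwheel '0 0 0 0 0 0 -1;0 0 0 0 0 0 -1;0 0 0 0 0 0 -1;0 0 0 0 0 0 -1;0 0 0 0 0 0 -1'; python3 - <<'E'
from h import *
go((456,349.6,110),.137+np.pi/2)
E
```

```text
time: 42.63
tool_pos: [484.8, 236.6, 35.4]
tcp_rot: [3.141, 0.002, -3.005]
contact_force: [0.6, -0.1, 0.6]
grip_width: 69.9
finger_force: 0.0
time: 43.05
tool_pos: [484.4, 236.7, 35.0]
tcp_rot: [3.141, 0.001, -3.005]
contact_force: [-0.1, 0.6, 2.0]
grip_width: 45.5
finger_force: 30.0
shift [ 0.127  1.158 -0.75 ] rot [ 0.0001  0.0002 -0.0001] q6 -1.4 t 43.05
```

```bash
python3 -m handwheel '0 0 -.2 0 0 0 -1;0 0 -.4 0 0 0 -1;0 0 -.6 0 0 0 -1;0 0 -.75 0 0 0 -1;0 0 -.75 0 0 0 -1'; python3 -m handwheel '.04 .3 0 0 0 0 -1;.08 .6 0 0 0 0 -1;.1 .8 0 0 0 0 -1;.127 .98 0 0 0 0 -1;.127 .98 0 0 0 0 -1;.127 .98 0 0 0 0 -1'; python3 - <<'E'
from h import *
go((456,349.6,66),.137+np.pi/2)
E
```

```text
time: 43.47
tool_pos: [485.6, 236.7, 112.1]
tcp_rot: [3.141, 0.004, -3.005]
contact_force: [0.5, 0.5, -3.6]
grip_width: 45.7
finger_force: 30.0
time: 43.97
tool_pos: [457.1, 331.9, 108.0]
tcp_rot: [-3.14, -0.002, -3.003]
contact_force: [-0.3, 0.1, -3.6]
grip_width: 46.0
finger_force: 30.0
shift [-0.014  0.177  0.42 ] rot [-0.0004 -0.0008  0.0005] q6 -1.22 t 43.97
```

```bash
python3 -m handwheel '-.014 .1 0 0 0 0 -1;-.014 .178 0 0 0 0 -1;-.014 .178 .15 0 0 0 -1;-.014 .178 .3 0 0 0 -1;-.014 .178 .38 0 0 0 -1;-.014 .178 .38 0 0 0 -1;-.014 .178 .38 0 0 0 -1'; python3 -m handwheel '0 0 .03 0 0 0 -1;0 0 .06 0 0 0 -1;0 0 .08 0 0 0 -1;0 0 .08 0 0 0 -1'
```

```text
time: 44.55
tool_pos: [457.3, 349.4, 71.4]
tcp_rot: [-3.141, -0.001, -3.005]
contact_force: [0.1, -0.6, -3.1]
grip_width: 45.7
finger_force: 30.0
time: 44.88
tool_pos: [457.5, 349.8, 64.7]
tcp_rot: [3.141, 0.001, -3.005]
contact_force: [-1.2, -0.5, 1.2]
grip_width: 45.8
finger_force: 30.0
```

```bash
python3 -m handwheel '.015 0 0 0 0 0 -1;.015 0 .02 0 0 0 -1;.015 0 .04 0 0 0 -1;.015 0 .04 0 0 0 -1'
```

```text
time: 45.22
tool_pos: [454.6, 349.6, 61.3]
tcp_rot: [3.141, -0.001, -3.005]
contact_force: [-8.2, -2.5, 13.7]
grip_width: 45.9
finger_force: 30.0
```

```bash
python3 -m handwheel '0 0 -.06 0 0 0 -1;0.01 0 -.06 0 0 0 -1;.03 0 -.06 0 0 0 -1;.03 0 -.06 0 0 0 -1;.03 0 -.03 0 0 0 -1;.03 0 -.02 0 0 0 -1'; python3 -m handwheel '0 0 .02 0 0 0 -1;0 0 .04 0 0 0 -1;0 0 .04 0 0 0 -1'
```

```text
time: 45.72
tool_pos: [452.7, 349.2, 61.1]
tcp_rot: [3.141, -0.0, -3.005]
contact_force: [-0.4, 3.8, -2.3]
grip_width: 46.0
finger_force: 30.0
time: 45.97
tool_pos: [452.7, 349.2, 57.1]
tcp_rot: [3.141, -0.0, -3.005]
contact_force: [-0.9, 4.9, -6.5]
grip_width: 45.4
finger_force: 30.0
```

```bash
python3 -m handwheel '0 .005 .03 0 0 0 -1;0 .005 .06 0 0 0 -1;0 .005 .09 0 0 0 -1;0 .005 .11 0 0 0 -1;0 .005 .13 0 0 0 -1;0 .005 .13 0 0 0 -1'
```

```text
time: 46.47
tool_pos: [454.0, 349.5, 45.7]
tcp_rot: [3.141, 0.003, -3.005]
contact_force: [1.6, 0.2, 4.1]
grip_width: 45.7
finger_force: 30.0
```

```bash
python3 -m handwheel '0 0 .02 0 0 0 -1;0 0 .03 0 0 0 -1;0 0 .03 0 0 0 -1'; python3 -m handwheel '0 0 -.03 0 0 0 -1;0 0 -.03 0 0 0 1;0 0 -.03 0 0 0 1;0 0 -.03 0 0 0 1;0 0 -.03 0 0 0 1;0 0 -.03 0 0 0 1;0 0 -.3 0 0 0 1;0 0 -.6 0 0 0 1'
```

```text
time: 46.72
tool_pos: [455.8, 349.7, 44.1]
tcp_rot: [3.141, 0.007, -3.005]
contact_force: [3.3, -1.4, 9.6]
grip_width: 46.3
finger_force: 30.0
time: 47.38
tool_pos: [451.1, 348.5, 100.1]
tcp_rot: [-3.139, -0.006, -3.005]
contact_force: [0.3, 0.5, 0.2]
grip_width: 88.1
finger_force: 0.0
```

Released. I'll check seating by pressing the pack's top with shut fingers; it should stop at z≈70.

```bash
python3 -m handwheel '0 0 -.15 0 0 0 -1;0 0 -.15 0 0 0 -1;0 0 -.15 0 0 0 -1;0 0 -.15 0 0 0 -1;0 0 -.15 0 0 0 -1;0 0 -.15 0 0 0 -1;0 0 0 0 0 0 -1;0 0 .2 0 0 0 -1'; python3 -m handwheel '0 0 .04 0 0 0 -1;0 0 .08 0 0 0 -1;0 0 .12 0 0 0 -1;0 0 .14 0 0 0 -1;0 0 .14 0 0 0 -1'
```

```text
time: 48.05
tool_pos: [453.5, 349.9, 82.0]
tcp_rot: [3.141, 0.002, -3.005]
contact_force: [0.6, -0.4, -0.2]
grip_width: 42.8
finger_force: 0.0
time: 48.47
tool_pos: [454.1, 350.3, 70.2]
tcp_rot: [3.14, 0.004, -3.005]
contact_force: [-0.8, -1.2, 11.0]
grip_width: 9.6
finger_force: 5.5
```

```bash
python3 -m handwheel '0 0 -.4 0 0 0 -.6;0 0 -.8 0 0 0 -.6;0 0 -1 0 0 0 -.2;0 0 -1 0 0 0 -.2'; python3 - <<'E'
from h import *
go((500,-325,215),.137+np.pi/2)
E
```

```text
time: 48.8
tool_pos: [455.4, 351.1, 174.0]
tcp_rot: [3.137, 0.011, -3.005]
contact_force: [0.6, -0.7, 0.1]
grip_width: 27.5
finger_force: 0.0
shift [ 0.476 -6.757 -0.443] rot [ 0.0013  0.0034 -0.    ] q6 -1.18 t 48.8
```

```bash
python3 -m handwheel '0 -.35 -.3 0 0 0 -.2;.05 -.7 -.44 0 0 0 -.2;.07 -.96 -.44 0 0 0 -.2;.07 -.96 -.44 0 0 0 -.2' >/dev/null; for i in 1 2 3 4 5; do python3 -m handwheel '.02 -.35 0 0 0 0 -.2;.05 -.7 0 0 0 0 -.2;.07 -.96 0 0 0 0 -.2;.07 -.96 0 0 0 0 -.2' >/dev/null; done;  python3 -m handwheel '.02 -.35 0 0 0 0 -.2;.05 -.7 0 0 0 0 -.2;.07 -.96 0 0 0 0 -.2;.07 -.96 0 0 0 0 -.2;.07 -.96 0 0 0 0 -.2'; python3 - <<'E'
from h import *
p=viewer.capture("wrist"); save(p,"w13.png",1.5); T=np.array(p["T"]); print(np.round(T,2).tolist(),bot.get_obs()["joint_positions"])
for n in("timer","knob_grip","dial_green","pawl"): print(n,[(round(d["score"],2),np.round(d["centre"]).tolist(),np.round(ray(p,d["centre"],{"knob_grip":60,"pawl":28}.get(n,15))[0][:2]).tolist()) for d in viewer.recognise(n,p)])
q=viewer.capture("side"); im=cv2.cvtColor(q["frame"],cv2.COLOR_RGB2BGR); np.save("t13.npy",T)
E
```

```text
time: 51.22
tool_pos: [496.4, -321.9, 210.9]
tcp_rot: [3.14, -0.0, -3.006]
contact_force: [0.7, 0.4, -1.2]
grip_width: 36.5
finger_force: 0.0
[[-0.14, 0.94, 0.3, 415.62], [0.99, 0.13, 0.04, -334.93], [0.0, 0.3, -0.95, 370.95], [0.0, 0.0, 0.0, 1.0]] [-7.04185445e-01  4.76474944e-01  1.35716582e+00  9.81932596e-04
  1.30954543e+00 -2.41229269e+00]
timer [(0.78, [74.0, 42.0], [396.0, -528.0]), (0.65, [54.0, 217.0], [601.0, -560.0]), (0.63, [247.0, 123.0], [454.0, -337.0]), (0.15, [454.0, 258.0], [591.0, -46.0])]
knob_grip [(0.87, [36.0, 233.0], [599.0, -553.0]), (0.56, [62.0, 14.0], [376.0, -513.0])]
dial_green [(0.87, [56.0, 220.0], [605.0, -558.0]), (0.79, [245.0, 127.0], [459.0, -339.0]), (0.6, [77.0, 38.0], [391.0, -525.0])]
pawl [(0.67, [274.0, 170.0], [502.0, -299.0])]
```

View pics/w13.png

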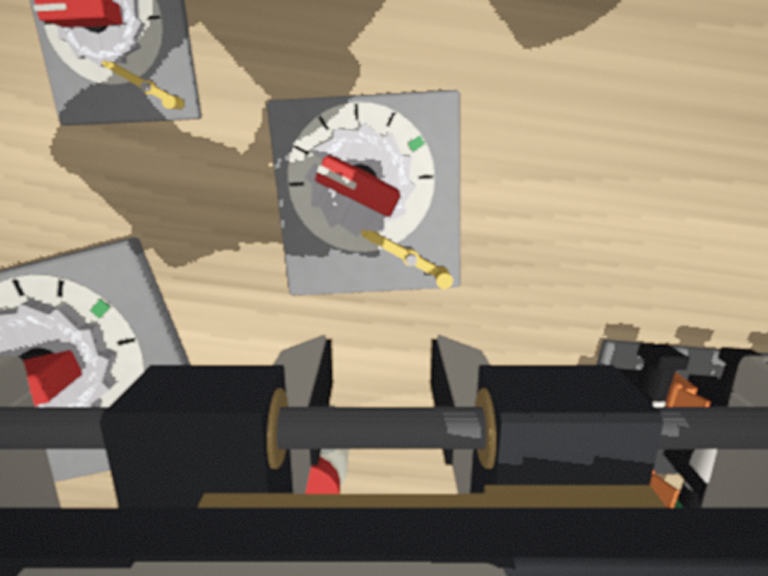

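The target timer is centred at (362,176): marks run clockwise from (297,184) to (427,177), green at (416,144). The bar's white pointer end is at (330,165), so it sits at the second mark (301,150), i.e. tooth 1.

```bash
python3 - <<'E'
from h import *
from scipy.optimize import least_squares
p=viewer.capture("wrist")
M=np.array([(297,184),(301,150),(323,123),(357,110),(391,119),(416,144),(427,177)])/1.5
for z in (15,17):
    w=ray(p,M,z)[:,:2]
    def res(a): 
        k=a[2]-np.arange(7)*np.pi/6; return (a[:2]+a[3]*np.c_[np.cos(k),np.sin(k)]-w).ravel()
    s=least_squares(res,[455,-337,-2,48]); print(z,s.x,np.degrees(s.x[2]),np.abs(s.fun).max())
c=s.x[:2]
b=ray(p,np.array([(321,158),(333,155),(398,197),(390,215),(318,180)])/1.5,64)[:,:2]; print("bar",np.round(b,1).tolist())
f=p["frame"].astype(int); r=(f[...,0]>2*f[...,1])&(f[...,0]>70); r[:90]=0;r[160:]=0;r[:,:200]=0;r[:,290:]=0
ys,xs=np.nonzero(r); q=ray(p,np.c_[xs,ys],60)[:,:2]; m=q.mean(0); v=np.linalg.svd(q-m,full_matrices=False)[2][0]; print("red",m,np.degrees(np.arctan2(v[1],v[0])),len(xs))
E
```

```text
15 [ 452.24007685 -344.43712847   -1.37836538   49.44593248] -78.97451898147693 0.8420595975980518
17 [ 452.03294615 -344.38186068   -1.37836538   49.16894137] -78.97451898926846 0.837342467661017
bar [[436.6, -370.5], [433.7, -363.0], [454.4, -317.7], [467.0, -321.2], [450.7, -371.1]]
red [ 451.05966317 -342.91587482] 69.44382977712733 918
```

```bash
python3 -m handwheel '0 0 0 0 0 .3 -.2;0 0 0 0 0 .3 -.2;0 0 0 0 0 .3 -.2;0 0 0 0 0 .3 -.2;0 0 0 0 0 .3 -.2;0 0 0 0 0 .3 -.2;0 0 0 0 0 .3 -.2;0 0 0 0 0 .3 -.2' >/dev/null;python3 -m handwheel '0 0 0 0 0 .3 -.2;0 0 0 0 0 .3 -.2;0 0 0 0 0 .3 -.2;0 0 0 0 0 .3 -.2;0 0 0 0 0 .3 -.2;0 0 0 0 0 .3 -.2;0 0 0 0 0 .3 -.2;0 0 0 0 0 .3 -.2';python3 -m handwheel '0 0 0 0 0 .05 -.2;0 0 0 0 0 .05 -.2;0 0 0 0 0 .05 -.2'>/dev/null; python3 - <<'E'
from h import *
go((451.5,-344,80),np.radians(161))
E
```

```text
time: 52.9
tool_pos: [495.8, -322.5, 211.9]
tcp_rot: [3.141, 0.0, 1.387]
contact_force: [-0.1, -0.7, 0.1]
grip_width: 36.6
finger_force: 0.0
shift [-0.349 -0.348  1.319] rot [ 0.0001  0.     -0.0012] q6 -0.37 t 53.15
```

```bash
python3 -m handwheel '-.2 -.2 .2 0 0 0 0;-.35 -.35 .5 0 0 0 0;-.35 -.35 .8 0 0 0 0;-.35 -.35 1 0 0 0 0;-.35 -.35 1 0 0 0 0;-.35 -.35 1 0 0 0 0'; python3 -m handwheel '0 0 .15 0 0 0 0;0 0 .3 0 0 0 0;0 0 .45 0 0 0 0;0 0 .6 0 0 0 0;0 0 .72 0 0 0 0;0 0 .76 0 0 0 0;0 0 .76 0 0 0 0'; python3 -m handwheel '0 0 0 0 0 0 -1;0 0 0 0 0 0 -1;0 0 0 0 0 0 -1;0 0 0 0 0 0 -1;0 0 0 0 0 0 -1;0 0 0 0 0 0 -1'; python3 - <<'E'
from h import *
print(st()[2]["moment"]); go((451.5,-344,35),np.radians(161))
E
```

```text
time: 53.65
tool_pos: [451.0, -344.1, 111.5]
tcp_rot: [-3.14, -0.001, 1.237]
contact_force: [-0.5, 0.4, 1.1]
grip_width: 46.1
finger_force: 0.0
time: 54.23
tool_pos: [451.8, -344.7, 36.4]
tcp_rot: [3.141, 0.0, 1.237]
contact_force: [-0.7, 0.5, -0.3]
grip_width: 46.0
finger_force: 0.0
time: 54.73
tool_pos: [450.3, -344.3, 36.3]
tcp_rot: [-3.14, 0.0, 1.237]
contact_force: [-5.0, 1.8, 5.5]
grip_width: 18.0
finger_force: 30.0
[0.23016068 0.70859374 0.10718033]
shift [0.007 0.01  0.013] rot [-0.0006  0.     -0.0008] q6 -0.45 t 54.73
```

```bash
python3 -m handwheel '0 -.012 0 0 0 .03 -1;0 -.012 0 0 0 .06 -1;0 -.012 0 0 0 .09 -1;0 -.012 0 0 0 .12 -1;0 -.012 0 0 0 .15 -1;0 -.012 0 0 0 .18 -1;0 -.012 0 0 0 .21 -1;0 -.012 0 0 0 .24 -1'; python3 -m handwheel '0 0 0 0 0 .03 -1;0 0 0 0 0 .06 -1;0 0 0 0 0 .09 -1;0 0 0 0 0 .12 -1;0 0 0 0 0 .15 -1;0 0 0 0 0 .18 -1;0 0 0 0 0 .21 -1;0 0 0 0 0 .24 -1'
```

```text
time: 55.4
tool_pos: [449.7, -343.8, 36.3]
tcp_rot: [-3.141, 0.001, 0.478]
contact_force: [-2.6, 1.5, 5.4]
grip_width: 17.7
finger_force: 30.0
time: 56.07
tool_pos: [449.6, -343.1, 36.3]
tcp_rot: [-3.14, 0.002, -0.276]
contact_force: [-2.4, 4.8, 6.0]
grip_width: 17.6
finger_force: 30.0
```

```bash
python3 -m handwheel '0 0 0 0 0 .03 -1;0 0 0 0 0 .06 -1;0 0 0 0 0 .09 -1;0 0 0 0 0 .12 -1;0 0 0 0 0 .15 -1;0 0 0 0 0 .18 -1;0 0 0 0 0 .21 -1;0 0 0 0 0 .225 -1';python3 -m handwheel '0 0 0 0 0 0 -1;0 0 0 0 0 0 -1'; python3 - <<'E'
from h import *
print(st()[2]["moment"])
p=viewer.capture("wrist")
f=p["frame"].astype(int); r=(f[...,0]>2*f[...,1])&(f[...,0]>70)
E
```

```text
time: 56.73
tool_pos: [450.0, -342.5, 36.3]
tcp_rot: [-3.141, 0.002, -0.983]
contact_force: [-0.2, 7.2, 6.2]
grip_width: 18.0
finger_force: 30.0
time: 56.9
tool_pos: [450.0, -342.5, 36.3]
tcp_rot: [-3.141, 0.002, -0.978]
contact_force: [-0.7, 6.7, 6.6]
grip_width: 17.9
finger_force: 30.0
[1.20941589 0.04627505 0.0543677 ]
```

```bash
python3 -m handwheel '0 0 0 0 0 0 -.8;0 0 0 0 0 0 -.5;0 0 0 0 0 0 -.2;0 0 0 0 0 0 0;0 0 0 0 0 0 0;0 0 -.3 0 0 0 0;0 0 -.6 0 0 0 0;0 0 -1 0 0 0 0'; python3 -m handwheel '-.4 0 -.2 0 0 0 0;-.7 0 -.6 0 0 0 0;-.7 0 -.8 0 0 0 0;-.7 0 -.8 0 0 0 0'; cat > k.py <<'E'
from h import *
p=viewer.capture("wrist"); T=np.array(p["T"]); print(np.round(T[:3,3]))
c=np.array([450.5,-343.5])
uv=proj(p,[(*c,60)])[0]; print("knob px",uv)
f=p["frame"].astype(int); r=((f[...,0]>1.8*f[...,1])&(f[...,0]>60)&(f[...,2]<.7*f[...,0])).astype(np.uint8)
n,l,s,cc=cv2.connectedComponentsWithStats(r)
for i in range(1,n):
    if s[i,4]>150:
        ys,xs=np.nonzero(l==i); q=ray(p,np.c_[xs,ys],60)[:,:2]; m=q.mean(0); S=np.linalg.svd(q-m,full_matrices=False); v=S[2][0]; print(s[i],m,np.degrees(np.arctan2(v[1],v[0]))%180,np.ptp((q-m)@v))
g=(f[...,1]>1.3*f[...,0])&(f[...,1]>1.2*f[...,2])&(f[...,1]>60); ys,xs=np.nonzero(g); q=ray(p,np.c_[xs,ys],16)[:,:2]; k=np.linalg.norm(q-c,axis=1)<70
if k.any(): d=q[k].mean(0)-c; print("green",q[k].mean(0),np.degrees(np.arctan2(d[1],d[0])),k.sum())
for a in (101,131):  # sample bar top brightness along pointer direction
    e=[(*(c+t*np.array([np.cos(np.radians(a)),np.sin(np.radians(a))])),64.5) for t in range(-30,31,4)]
    print(a,[f[int(y),int(x)].tolist() if 0<=y<384 and 0<=x<512 else None for x,y in proj(p,e)])
E
python3 k.py
```

```text
time: 57.62
tool_pos: [448.9, -343.4, 134.8]
tcp_rot: [3.14, 0.005, -0.979]
contact_force: [0.1, -0.1, -0.3]
grip_width: 45.6
finger_force: 0.0
time: 57.95
tool_pos: [412.1, -286.5, 221.7]
tcp_rot: [-3.139, -0.01, -0.978]
contact_force: [1.0, -0.2, -0.2]
grip_width: 45.3
finger_force: 0.0
[ 458. -356.  383.]
knob px [254.1290836  105.91334703]
[413   0  24  12 201] [ 371.11531917 -506.43516733] 39.56228381428332 20.79105291173263
[243  75  23  58 843] [ 453.77150257 -347.38550634] 131.3099450737471 55.16628745930991
green [ 419.74021192 -307.91940626] 130.84375071421184 43
101 [[138, 136, 138], [138, 136, 137], [134, 132, 135], [129, 88, 90], [143, 41, 39], [143, 48, 46], [144, 48, 45], [143, 45, 43], [148, 132, 124], [141, 39, 37], [142, 42, 41], [135, 54, 54], [127, 109, 110], [134, 132, 134], [198, 195, 197], [232, 230, 221]]
131 [[132, 125, 127], [142, 46, 42], [144, 50, 48], [143, 46, 42], [143, 46, 43], [143, 47, 44], [144, 48, 46], [142, 44, 42], [151, 151, 142], [152, 151, 141], [153, 152, 144], [151, 150, 142], [150, 150, 142], [149, 146, 137], [172, 171, 160], [239, 237, 226]]
```

The pointer (131.3°) rests on green (130.8°). One last numeric check, then I hand in.

```bash
python3 - <<'E'
from h import *
p=viewer.capture("side")
for n,z in(("stick0",40),("pack",60),("jar",45),("tape",33),("glue",75)): print(n,[(round(d["score"],2),np.round(ray(p,d["centre"],z)[0][:2]).tolist()) for d in viewer.recognise(n,p)])
f=p["frame"].astype(int); r=(f[...,0]>2*f[...,1])&(f[...,0]>80); ys,xs=np.nonzero(r); q=ray(p,np.c_[xs,ys],50)[:,:2]; k=np.linalg.norm(q-[455,350],axis=1)<90; print(q[k].mean(0),q[k].min(0),q[k].max(0))
E
```

```text
stick0 [(0.59, [610.0, 50.0]), (0.51, [617.0, -79.0]), (0.48, [597.0, -26.0]), (0.32, [588.0, 76.0])]
pack [(0.63, [442.0, 356.0])]
jar [(0.54, [697.0, -358.0])]
tape [(0.97, [683.0, 355.0])]
glue [(0.74, [788.0, -32.0])]
[490.1055636  356.50992358] [475.16971622 323.20591098] [502.98886778 389.91617381]
```

Red shows only at the holder's red end, the three sticks are in clips 0 to 2, and the bystanders are in place.

```bash
python3 -c "
from plant import bot
print(bot.close_job())"
```

```text
the job is handed in; nothing more can be done
None
```

I handed in the job: the pack is turned and fully home with red at red, all three light sticks on the bench are pressed into clips 0–2, and the timer is caught at green; the jar, tape measure and glue bottle were left alone, and no verdict came back.

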